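Pile bars under the hold-down, fold up the guard, click the ratchet wheel round

TASK

Set up the cutting jig: fold its spatter guard back off the rail, well down to the outer side, then pile all the loose flat steel bars on the rail, squarely on top of one another, each pushed fully home against the two end stops and held down under the sprung arm. Then fold the guard up until it stands upright, and last of all turn the ratchet feed wheel clockwise until its pointer stands at the tall pin with the pawl caught in that tooth. Leave the other things on the bench alone.

Things in the scene. Friction and masses are not known exactly. Their poses are not given: they have to be found in the camera images.
- jig: Steel stacking jig fixed to the bench; origin on the bench, x along the rail towards the end stops, z up. An 8 mm base plate carries a rail 30 mm wide, top at z = 30 mm, x = -55 to 90 mm, no side fences. Two stop posts at x = 80 to 92 mm, 12 to 20 mm either side of the middle, up to z = 58 mm: a bar pushed home along +x ends against them, its centre at x = 0, y = 0.
- holddown (a joint): Angle of the sprung hold-down arm, rad: 0 = down on the empty rail, grows as its nose lifts (to 0.7), about 0.06 per bar. Arm 20 to 26 mm wide, hinged at jig x = 175, z = 45 mm, pointing to -x over the rail's middle; it bears on the pile with 3 to 5 N. Its nose is a ramp: a bar slid along +x on the rail or the pile below runs under it and lifts the arm by itself.
- holddown_foot (a point): Underside of the arm's foot, where it presses on the pile: jig x = 50 mm, y = 0, z = 31 mm with the arm down. From here the nose ramp goes back 40 mm towards -x (to jig x = 13 mm), rising 16 mm at 24 degrees.
- guard (a joint): Angle of the spatter guard, rad: 0 = lying flat out to the jig's +y side, off the rail; 1.571 = upright; stops at 2.7. It starts at 2.3 to 2.6, leaning over the rail and in the way of loading; below 0.9 it is folded back. The hinge is stiff: the guard stays where it is left (about 0.35 N m of friction, a force of 3 to 5 N at its bar).
- guard_hinge (a point): Middle of the guard's hinge line, which runs along the jig's x axis: jig x = 10 mm, y = 115 mm, z = 22 mm.
- guard_bar (a point): Middle of the round grip bar along the guard's free edge, parallel to the hinge and 120 mm from it; bar 14 mm thick and 110 mm long, with an opening 90 mm long and 23 mm wide between it and the 140 x 90 x 4 mm aluminium panel, so that fingers can pinch it from above.
- head: Ratchet feed head: grey square block 180 x 180 x 20 mm fixed to the bench, origin under its centre, z up. Its wheel turns about the vertical axis through the origin.
- wheel (a joint): Angle of the ratchet wheel, rad, growing clockwise seen from above, no end stops. 12 teeth: the pawl rests in one at 0, 0.524, 1.047 and so on (within 0.05). Turns clockwise only, with about 0.1 N m; let go between teeth, the pawl's spring draws it back to the last tooth passed. Overshot, it must go on round.
- wheel_knob (a point): Centre of the knob on the wheel's axis, 82 mm above the bench: a black bar 18 mm thick, 70 mm long, 34 mm tall (65 to 99 mm above the bench), long side along the pointer's direction. The steel wheel below is 120 mm across, its top 39 mm above the bench.
- wheel_pointer (a point): Tip of the white pointer on the wheel's rim, 62 mm from the axis.
- pawl (a joint): Angle of the sprung brass pawl, rad: about 0 when it lies in a tooth, grows as a tooth lifts it (up to about 0.2).
- pin_tall: The tall brass pin, 10 mm thick and 65 mm tall, on the head's block 80 mm from the wheel's axis: it marks the tooth to be set. Origin at its foot. The pointer at it means pointer, pin and axis in line, tip 18 mm from the pin's axis.
- pin_short1: A short brass pin, 10 mm thick, 18 mm tall, marking a setting not wanted.
- pin_short2: Another short brass pin, the same.
- bar1: Flat steel bar 160 x 40 x 8 mm, about 0.35 kg, origin at the centre of its underside, x along its length, z through its thickness; lies on the bench at first. Three or all four of the four bars are present.
- bar2: Flat steel bar 160 x 40 x 8 mm, about 0.35 kg, origin at the centre of its underside, x along its length, z through its thickness; lies on the bench at first. Three or all four of the four bars are present.
- bar3: Flat steel bar 160 x 40 x 8 mm, about 0.35 kg, origin at the centre of its underside, x along its length, z through its thickness; lies on the bench at first. Three or all four of the four bars are present.
- hammer: Wooden-handled hammer lying on the bench, not part of the job.
- spraycan: Grey can 66 mm across, 170 mm tall, standing; not part of the job.
- square: Steel angle square lying on the bench, legs about 140 mm; not part of the job.
- bar4: Flat steel bar 160 x 40 x 8 mm, about 0.35 kg, origin at the centre of its underside, x along its length, z through its thickness; lies on the bench at first. Three or all four of the four bars are present.
Mind the look-alikes: they are no part of the job. Leave any black or purple look-alike of the bar3 alone.

How it is judged:
By the outcome, as a careful person would: the job done as asked, in the order asked, and still so for the second after the job is handed in, with the robot touching nothing.
Of bar1, bar2, bar3, bar4 only 3 to 4 are there at a start; the rules pass over those that are not, and their reading is None.
At some moment in a run one of bar1, bar2, bar3, bar4 may be knocked a few centimetres aside while the robot is not near it.
Once in a run the grip may slacken for a moment while it holds something.
It also fails if it takes over 210 s, if anything falls off the work surface, if the arm or the gripper's body presses on something with over 40 N, if the wrist force passes 120 N, or if a joint passes its speed limit or range.

ROBOT

A 7-joint arm with a two-finger parallel gripper is mounted at the origin on the work surface. World frame = base frame: x ahead of the robot, y to its left, z up, the work surface at z = 0. Lengths are in m, angles in rad, forces in N, time in s.
With the tool pointing down it reaches from about 0.425 to 0.925 m from the base axis. Payload 6.8 kg.
Tool frame: the origin (TCP) lies on the centre line of the jaws, within the pads' length; the fingertips stand 14 mm ahead of it and the grasp point (between the pads) lies 5 mm behind it (r.nose_length is the distance from the TCP to the fingertips, in m); z points along the fingers, y is the direction in which the jaws open and shut (so a half turn about z gives the same grasp; the last joint's range is limited). The gripper opens to 85 mm and grips with 20 to 120 N. Pads are 22 mm wide; open, the fingers measure 114 mm over their backs; the gripper's body (76 mm by 85 mm) begins 54 mm behind the grasp point. The pads swing forward as they close: fully open they stand 13 mm farther back than shut.
Start: joints at [-0.108, 0.477, 0.022, 1.555, -0.011, 1.109, -0.083], TCP at [0.675, 0, 0.245] pointing down, gripper open.
Joint ranges: [-2.96, 2.96], [-0.34, 2.1], [-1.41, 1.46], [0.24, 2.44], [-1.37, 4.51], [0.17, 1.92], [-2.96, 2.96]. Speed limits (rad/s): [2.39, 2.39, 3.14, 3.14, 3.14, 3.14, 3.14].

INTERFACE

Orientations are given as a rotation vector (axis times angle).
In Python, from bench import r, imaging, look_for, outline_of gives the robot as it stands. The module is installed in compiled form; this text tells all that it offers.
- The arm moves only by the tool carry_out, never from a script. Its arguments are lists of equal length, an entry for each row: "offset": the shift along the tool's x, y, z as a fraction of full scale, a list of three; "turn": the turn, a rotation vector about the tool's x, y, z as a fraction of full scale, a list of three. A call has 1 to 8 rows; each row is the pose to reach, as a shift and turn from the pose commanded when the call began, along the tool's axes at that moment; what a row does not reach only later rows make up. Full scale, the value 1, is 0.5 m for a shift and 1.5 rad for a turn. A row lasts 1/10 s, in which the tool goes at most 50 mm and 8.59 degrees, less where a joint would pass 70% of its speed; a pose out of reach is approached as far as the arm can. A call with a number of a shift or a turn outside -1 to 1 is refused whole. A call with a gripper value outside its range is refused whole. "hand" is the closure, from 0 (fully open) to 1 (shut), set as the call begins (left out, the last holds). The fingers move at their own pace and stop on an object; "force" is the grip in N (left out, the last holds). Time passes only in rows, so rows that repeat a pose let the fingers close. It gives the time, the measured TCP pose, the force and the opening at its end, in the units of the state.
- r.get_obs(): the state, without advancing time (a new reading comes with each control period).
- imaging.grab_frame(name): name is "scene" or "side" or "wrist"; returns a dict with "pixels" (480x640x3 uint8, red, green, blue), "fx", "fy", "cx", "cy" (pixels), "R" (3x3) and "t" (3): a world point X has camera coordinates R X + t. Camera axes: x right, y down, z forward; pixel columns grow to the right and rows downward; lengths in m; the calibration is good to about 2 mm. A picture is of the moment at which its call begins. There is no depth.
- r.hand_in(): hands the job in, once; it reports no verdict.
Trained networks look in the newest picture that a camera, given by its name, has taken for a name from the list of things; names that differ only in an ending like _2 or _b are one class to them, and where a whole thing is asked for, a point or a joint stands for the part that bears it (a point fixed in the world has none). Each returns a list of dicts, best first, with "score" (0 to 1); they miss things now and then, are a little off and sometimes report something else, mostly with a low value. They report only what shows in the picture. A call takes as long as a camera call. They do not tell look-alikes from the thing itself.
- look_for(query, camera): "xyz" ([x, y, z] in m, in the coordinates of the camera as it stood for that picture, good to about 4 mm: the middle of the surface that is visible of it).
- outline_of(query, camera): "region" (480x640 bool, what is visible of it).
The state is a dict: "clock": time; "joints": joint angles; "qvel": joint speeds; "tau": joint torques, N m; "tcp_pos": TCP position; "orientation": TCP orientation; "contact_force": force on the tool from outside, world axes, zero at the start; "moment": the same for the moment, N m; "grip_width": finger opening in m.
Only numpy, scipy, OpenCV 4.12 (cv2) and the standard library are available. Lean on these libraries where they do the work, as an engineer would, in place of code of your own. Each camera call takes 0.05 s, during which the arm holds its last target. There are 200 camera calls.

## Working session

There is one attempt and no reset: what is moved stays moved. The work goes in short steps, Python scripts to look and compute and a tool call to move; the robot and the scene stay as the last step left them, time stands still between calls to the robot, and variables do not carry over. Pictures are saved under pics/ and viewed, about 12 in all and at most 16, crops included, and the job is handed in when it is done.

Besides the shell and the picture viewer there is one more tool, called after ">>>" as a command line: name --argument value ..., lists and objects as JSON in quotes. carry_out: Moves the arm, as the interface text tells. Shift numbers are shares of 0.5 m and turn numbers shares of 1.5 rad, none past 1 either way. Its arguments: {"type":"object","properties":{"offset":{"type":"array","items":{"type":"array","items":{"type":"number","minimum":-1,"maximum":1}}},"turn":{"type":"array","items":{"type":"array","items":{"type":"number","minimum":-1,"maximum":1}}},"hand":{"type":"number"},"force":{"type":"number"}},"required":["offset","turn"]}

```bash
mkdir -p pics; cat > h.py <<'E'
import numpy as np, cv2
from scipy.spatial.transform import Rotation as Ro
from bench import r, imaging, look_for, outline_of
def grab(n,f=None):
    g=imaging.grab_frame(n)
    if f: cv2.imwrite('pics/'+f,g['pixels'][:,:,::-1])
    return g
def w(g,c): return np.array(g['R']).T@(np.array(c)-np.array(g['t']))
def pix(g,X):
    c=np.array(g['R'])@np.array(X)+np.array(g['t']); return np.array([g['fx']*c[0]/c[2]+g['cx'],g['fy']*c[1]/c[2]+g['cy']])
def onplane(g,u,v,z):
    R=np.array(g['R']);o=-R.T@np.array(g['t']);d=R.T@np.array([(u-g['cx'])/g['fx'],(v-g['cy'])/g['fy'],1]);return o+d*(z-o[2])/d[2]
E
python3 - <<'E'
from h import *
np.set_printoptions(precision=4,suppress=True)
for n in('scene','side'):
    g=grab(n,n+'0.png'); print(n, 'cam at',-np.array(g['R']).T@g['t'])
    for q in ['jig','holddown_foot','guard_bar','guard_hinge','head','wheel_knob','wheel_pointer','pin_tall','pin_short1','bar1','hammer','spraycan','square']:
        for d in look_for(q,n)[:6]:
            X=w(g,d['xyz']); print(q,round(d['score'],2),X,pix(g,X).round())
print(r.get_obs())
E
```

```text
scene cam at [1.2484 0.6907 1.3824]
jig 0.62 [0.5802 0.2299 0.0326] [382. 338.]
holddown_foot 0.61 [0.6346 0.1857 0.0537] [355. 336.]
guard_bar 0.66 [0.5379 0.2645 0.0537] [404. 333.]
guard_bar 0.28 [0.6361 0.1865 0.0531] [355. 336.]
guard_hinge 0.65 [0.5387 0.263  0.0551] [403. 333.]
guard_hinge 0.59 [0.5815 0.2279 0.0355] [381. 338.]
guard_hinge 0.49 [ 0.6857 -0.1994  0.0207] [246. 265.]
head 0.41 [0.6369 0.1855 0.0552] [354. 336.]
wheel_pointer 0.68 [ 0.6721 -0.2049  0.0393] [248. 258.]
pin_tall 0.75 [0.6388 0.1854 0.0538] [354. 336.]
pin_tall 0.61 [ 0.7047 -0.2786  0.0607] [223. 244.]
bar1 0.9 [ 0.3841 -0.6783  0.0042] [229. 141.]
bar1 0.74 [ 0.4377 -0.0028  0.0037] [356. 263.]
bar1 0.64 [ 0.2426 -0.2465  0.0071] [345. 186.]
bar1 0.58 [0.6512 0.0031 0.0051] [303. 306.]
bar1 0.52 [ 0.4995 -0.3391  0.0093] [266. 209.]
hammer 0.55 [0.2947 0.4441 0.0185] [514. 330.]
spraycan 0.69 [0.7349 0.3144 0.1434] [366. 378.]
square 0.78 [ 0.4915 -0.4854  0.0093] [239. 184.]
square 0.68 [ 0.6828 -0.1982  0.0198] [248. 265.]
square 0.65 [ 0.6719 -0.1973  0.0398] [250. 259.]
side cam at [ 0.286  -
[... 911 characters left out ...]
1. 307.]
bar1 0.65 [ 0.4385 -0.0119  0.007 ] [287. 246.]
hammer 0.82 [0.3024 0.4168 0.0134] [233. 187.]
spraycan 0.6 [0.71   0.2659 0.0894] [352. 176.]
square 0.61 [ 0.4866 -0.4955  0.0113] [343. 360.]
{'clock': 1.4, 'joints': array([-0.1081,  0.477 ,  0.0224,  1.5554, -0.0115,  1.1093, -0.0831]), 'qvel': array([ 0.0016, -0.0007, -0.    , -0.0006, -0.0026, -0.0034,  0.0005]), 'tau': array([  0.0005, -59.632 ,   1.6065, -28.154 ,   0.0125,   0.0017,
         0.    ]), 'tcp_pos': array([ 0.675 , -0.    ,  0.2453]), 'orientation': array([2.2215, 2.2214, 0.    ]), 'contact_force': array([ 0.3995, -0.346 ,  0.2865]), 'moment': array([ 0.0596,  0.0265, -0.0459]), 'grip_width': 0.08523575091697444}
```

View both.

```bash
python3 - <<'E'
import cv2
a=cv2.imread('pics/scene0.png')[110:420,170:570];cv2.imwrite('pics/scene0c.png',cv2.resize(a,(800,600),interpolation=cv2.INTER_CUBIC))
a=cv2.imread('pics/side0.png')[140:480,170:520];cv2.imwrite('pics/side0c.png',cv2.resize(a,(618,600),interpolation=cv2.INTER_CUBIC))
E
```

```text
(no output)
```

View pics/scene0c.png

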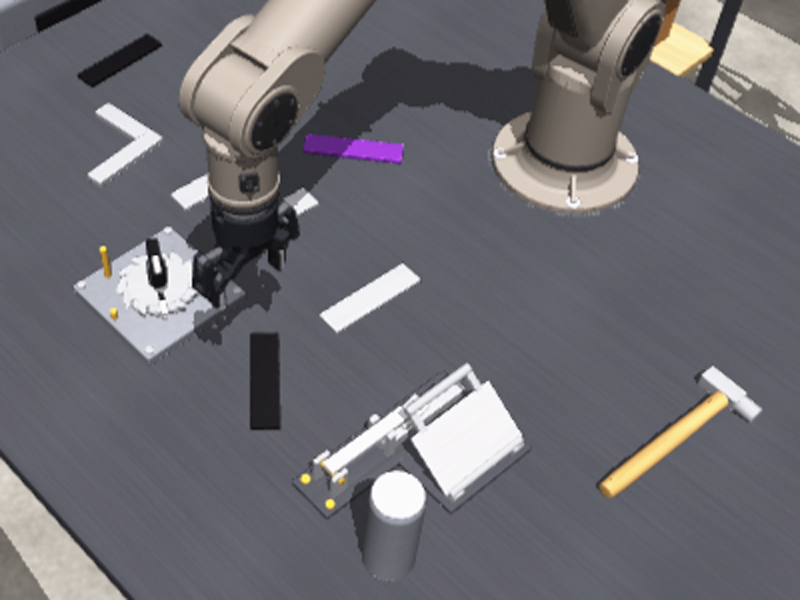

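View pics/side0c.png

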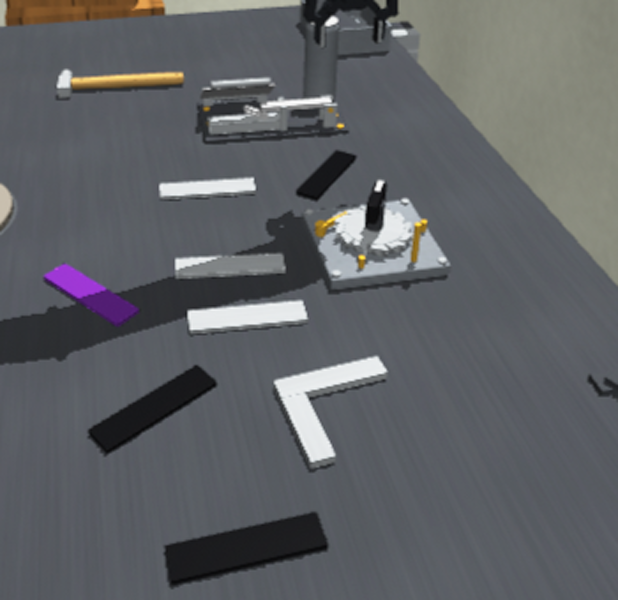

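Three steel-coloured bars show: scene crop (370,297), (310,203, half hidden by the gripper) and (190,190). The look-alikes are black at (265,380) and (120,60), plus one more black in the side view, and purple at (353,150). The L-shape is the square. I'll go over the jig with the wrist camera next.

>>> carry_out --offset '[[0.2, -0.2, -0.3], [0.2, -0.2, -0.3], [0.2, -0.2, -0.3], [0.2, -0.2, -0.3], [0.2, -0.2, -0.3], [0.2, -0.2, -0.3], [0.2, -0.2, -0.3]]' --turn '[[0, 0, 0], [0, 0, 0], [0, 0, 0], [0, 0, 0], [0, 0, 0], [0, 0, 0], [0, 0, 0]]'

```text
clock: 2.1
tcp_pos: [0.5751, 0.0988, 0.3941]
orientation: [-2.223, -2.22, 0.003]
contact_force: [0.6, 0.2, 0.2]
grip_width: 0.0854
```

```bash
python3 - <<'E'
from h import *
np.set_printoptions(precision=4,suppress=True)
o=r.get_obs();print(o['tcp_pos'],o['orientation'],o['clock'])
g=grab('wrist','w1.png'); print('cam at',-np.array(g['R']).T@g['t'],g['R'])
import pickle;pickle.dump(g,open('w1.pkl','wb'))
for q in ['jig','holddown_foot','guard_bar','guard_hinge','bar1']:
    for d in look_for(q,'wrist')[:3]:
        X=w(g,d['xyz']); print(q,round(d['score'],2),X,pix(g,X).round())
g=grab('scene','s1.png');pickle.dump(g,open('s1.pkl','wb'))
for d in look_for('bar1','scene')[:9]:
        X=w(g,d['xyz']); print(round(d['score'],2),X,pix(g,X).round())
E
```

```text
[0.5751 0.0988 0.3941] [-2.2227 -2.2199  0.0027] 2.1
cam at [0.5745 0.1656 0.5229] [[ 1.     -0.0009 -0.0016]
 [-0.0004 -0.9634  0.268 ]
 [-0.0017 -0.268  -0.9634]]
jig 0.92 [0.5613 0.2094 0.0357] [305.  94.]
jig 0.55 [ 0.7372 -0.2141  0.0325] [424. 393.]
holddown_foot 0.89 [0.609  0.1795 0.057 ] [346. 119.]
holddown_foot 0.51 [ 0.7379 -0.2165  0.031 ] [424. 394.]
holddown_foot 0.2 [ 0.6659 -0.1944  0.0451] [379. 388.]
guard_bar 0.92 [0.5343 0.2542 0.0586] [280.  49.]
guard_hinge 0.69 [0.534  0.255  0.0603] [279.  48.]
bar1 0.96 [ 0.4437 -0.2219  0.0045] [233. 386.]
bar1 0.84 [ 0.438  -0.0041  0.0056] [220. 255.]
bar1 0.8 [ 0.1998 -0.1884  0.0141] [ 72. 371.]
0.79 [ 0.3104 -0.4723  0.0035] [284. 161.]
0.77 [ 0.3876 -0.681   0.0011] [228. 142.]
0.71 [ 0.4449 -0.2232  0.0074] [304. 221.]
0.63 [ 0.2703 -0.2818  0.0054] [331. 185.]
0.62 [ 0.4423 -0.0027  0.0057] [355. 263.]
0.57 [ 0.4494 -0.3343  0.0078] [279. 203.]
```

View pics/w1.png

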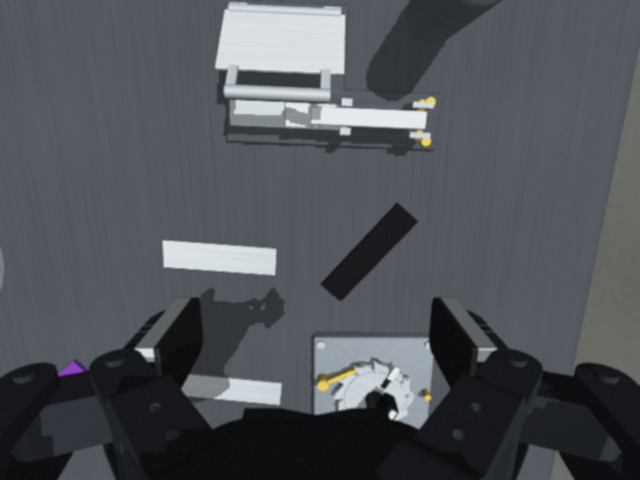

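Wrist view: jig at (330,110) with rail nearly along world x, guard leaning over rail, bar on (278,92); bars at (220,257), (235,390); black one at (370,250). Closer view of the jig for its pose.

>>> carry_out --offset '[[0.2, 0, 0.2], [0.2, 0, 0.2], [0.2, 0, 0.2], [0.2, 0, 0.2], [0.2, 0, 0.2]]' --turn '[[0, 0, 0], [0, 0, 0], [0, 0, 0], [0, 0, 0], [0, 0, 0]]'

```text
clock: 3.0
tcp_pos: [0.5747, 0.2003, 0.2945]
orientation: [-2.22, -2.223, 0.003]
contact_force: [0.3, -0.5, 0.7]
grip_width: 0.0861
```

```bash
python3 - <<'E'
from h import *
import pickle
np.set_printoptions(precision=4,suppress=True)
g=grab('wrist','w2.png');print(r.get_obs()['tcp_pos'],g['fx'])
pickle.dump(g,open('w2.pkl','wb'))
for q in ['jig','holddown_foot','guard_bar','guard_hinge']:
    for d in look_for(q,'wrist')[:3]:
        X=w(g,d['xyz']); print(q,round(d['score'],2),X,pix(g,X).round())
cv2.imwrite('pics/w2c.png',cv2.resize(g['pixels'][0:400,80:613,::-1],(800,600),interpolation=cv2.INTER_CUBIC))
E
```

```text
[0.5756 0.1993 0.2957] 381.61005056419265
holddown_foot 0.63 [0.629  0.1817 0.0562] [372. 221.]
guard_bar 0.64 [0.5337 0.2537 0.0543] [273. 146.]
```

View pics/w2c.png

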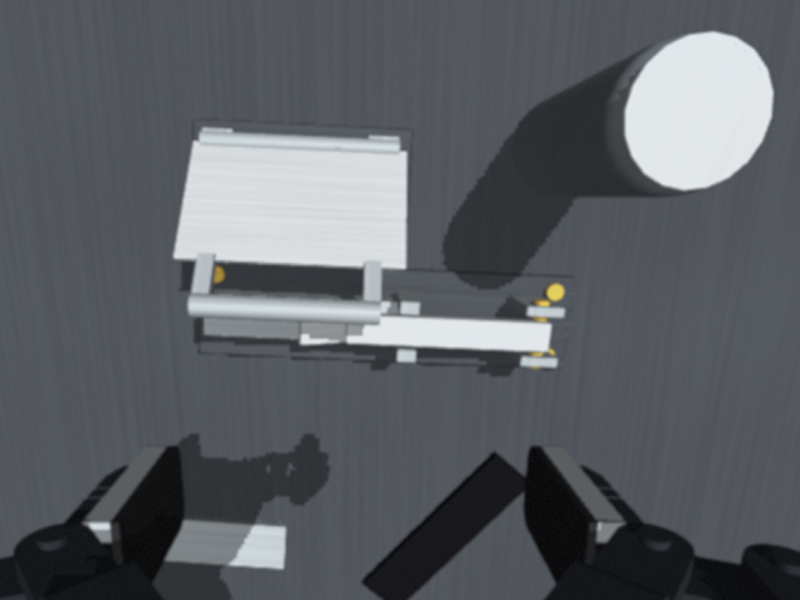

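```bash
cat > jigfit.py <<'E'
from h import *
import pickle
np.set_printoptions(precision=4,suppress=True)
g=pickle.load(open('w2.pkl','rb'))
P=lambda u,v,z:onplane(g,u/1.5+80,v/1.5,z)
# jig pts (x,y,z): post tops, hinge mid, guard bar, brackets
a=P(410,307,.058);b=P(407,356,.058)
print('posts',a,b,np.linalg.norm(a-b))
for n,c in dict(rodL=(202,137,.026),rodR=(398,146,.026),railL=(204,336,.03),armR=(551,338,.045),brU=(545,312,.05),brD=(540,362,.05),base1=(200,353,.008),base2=(555,367,.008),baseTR=(572,277,.008),plateTL=(196,122,.004),plateTR=(411,130,.004),can=(697,110,.17)).items(): print(n,P(*c))
E
python3 jigfit.py
```

```text
posts [0.6102 0.1988 0.058 ] [0.6092 0.1659 0.058 ] 0.03291177959889945
rodL [0.4747 0.3048 0.026 ]
rodR [0.6025 0.2994 0.026 ]
railL [0.4681 0.1725 0.03  ]
armR [0.7079 0.1752 0.045 ]
brU [0.7005 0.1941 0.05  ]
brD [0.7003 0.1597 0.05  ]
base1 [0.4582 0.154  0.008 ]
base2 [0.7262 0.1437 0.008 ]
baseTR [0.732  0.2117 0.008 ]
plateTL [0.4658 0.3164 0.004 ]
plateTR [0.6128 0.3116 0.004 ]
can [0.7144 0.3018 0.17  ]
```

```bash
cat >> h.py <<'E'
O=np.array([.5238,.1858]);YAW=-.04
def jig(x,y,z=0):
    c,s=np.cos(YAW),np.sin(YAW);return np.array([O[0]+c*x-s*y,O[1]+s*x+c*y,z])
def off(target,yaw=None):
    "offset numbers (fractions) from commanded pose ~ measured"
    o=r.get_obs();R=Ro.from_rotvec(o['orientation']);return R.inv().apply(np.array(target)-o['tcp_pos'])/.5
E
python3 - <<'E'
from h import *
import pickle
g=pickle.load(open('w2.pkl','rb'))
for t in np.arange(2.25,2.66,.05):
    a=pix(g,jig(.01,.115+.12*np.cos(t),.022+.12*np.sin(t))); print(round(t,2),a.round(1))
print('want',285/1.5+80,307/1.5)
print(r.nose_length)
p=jig(.005,0);print(p)
for t in np.arange(2.6,.3,-.2): print(round(t,2),jig(.005,.115+.12*np.cos(t),.022+.12*np.sin(t)).round(3))
o=r.get_obs();print(o['tcp_pos'])
E
```

```text
2.25 [268.2 185.6]
2.3 [268.7 190.5]
2.35 [269.3 195. ]
2.4 [269.8 199. ]
2.45 [270.4 202.7]
2.5 [271.  205.9]
2.55 [271.5 208.7]
2.6 [272.1 211.1]
2.65 [272.7 213.1]
want 270.0 204.66666666666666
0.014
[0.528796   0.18560005 0.        ]
2.6 [0.529 0.198 0.084]
2.4 [0.53  0.212 0.103]
2.2 [0.531 0.23  0.119]
2.0 [0.531 0.251 0.131]
1.8 [0.532 0.273 0.139]
1.6 [0.533 0.297 0.142]
1.4 [0.534 0.321 0.14 ]
1.2 [0.535 0.344 0.134]
1.0 [0.536 0.365 0.123]
0.8 [0.537 0.384 0.108]
0.6 [0.537 0.399 0.09 ]
0.4 [0.538 0.411 0.069]
[0.57590195 0.19882733 0.29662987]
```

>>> carry_out --offset '[[-0.08, -0.092, 0.19], [-0.08, -0.092, 0.19], [-0.08, -0.092, 0.3], [-0.08, -0.092, 0.35], [-0.08, -0.092, 0.39], [-0.08, -0.092, 0.41], [-0.08, -0.092, 0.41]]' --turn '[[0, 0, 0], [0, 0, 0], [0, 0, 0], [0, 0, 0], [0, 0, 0], [0, 0, 0], [0, 0, 0]]' --hand 1 --force 40

```text
clock: 3.95
tcp_pos: [0.5291, 0.1595, 0.0899]
orientation: [-2.222, -2.22, 0.001]
contact_force: [-0.8, 0.4, 0.2]
grip_width: 0.0002
```

>>> carry_out --offset '[[0.034, 0, -0.012], [0.068, 0, -0.024], [0.09, 0, -0.045], [0.104, 0, -0.062], [0.136, 0, -0.078], [0.168, 0, -0.09], [0.204, 0, -0.1], [0.238, 0, -0.108]]' --turn '[[0, 0, 0], [0, 0, 0], [0, 0, 0], [0, 0, 0], [0, 0, 0], [0, 0, 0], [0, 0, 0], [0, 0, 0]]'

```text
clock: 4.75
tcp_pos: [0.5306, 0.2807, 0.1472]
orientation: [2.22, 2.22, 0.006]
contact_force: [2.2, -3.1, -0.6]
grip_width: 0.0004
```

>>> carry_out --offset '[[0.036, 0, 0.005], [0.072, 0, 0.01], [0.104, 0, 0.02], [0.136, 0, 0.034], [0.158, 0, 0.05], [0.174, 0, 0.064], [0.192, 0, 0.086], [0.206, 0, 0.11]]' --turn '[[0, 0, 0], [0, 0, 0], [0, 0, 0], [0, 0, 0], [0, 0, 0], [0, 0, 0], [0, 0, 0], [0, 0, 0]]'

```text
clock: 5.55
tcp_pos: [0.5289, 0.3827, 0.0883]
orientation: [-2.221, -2.221, 0.0]
contact_force: [0.8, 0.3, 4.1]
grip_width: 0.0001
```

```bash
python3 - <<'E'
from h import *
o=r.get_obs();print(o['tcp_pos'],o['contact_force'],o['clock'])
g=grab('scene','s2.png');a=g['pixels'][250:420,300:500,::-1]
b=grab('side','sd2.png')['pixels'][140:270,200:400,::-1]
im=np.hstack([cv2.resize(a,(400,340)),cv2.resize(b,(400,260))if 0 else cv2.resize(b,(400,340))]);cv2.imwrite('pics/c2.png',im)
E
```

```text
[0.5289085  0.38265547 0.0882897 ] [0.80855926 0.32116128 4.06984067] 5.55
```

View pics/c2.png

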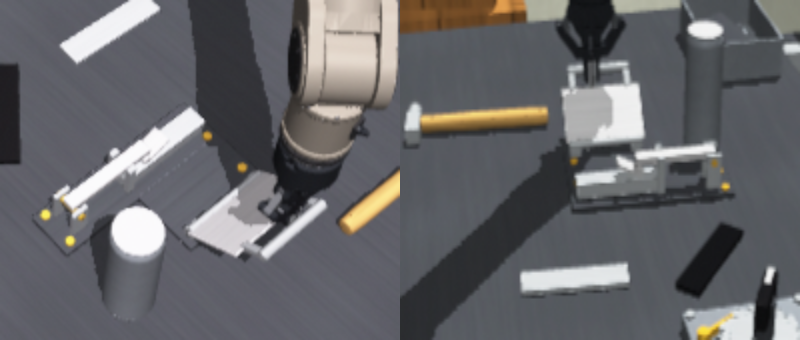

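Guard is folded well back (bar at left crop (295,230), panel lying outward). Now to the bars.

>>> carry_out --offset '[[0, 0, -0.1], [0, 0, -0.2], [0, 0, -0.3], [-0.1, -0.04, -0.4], [-0.2, -0.08, -0.5], [-0.3, -0.14, -0.6], [-0.4, -0.14, -0.6], [-0.5, -0.14, -0.6]]' --turn '[[0, 0, 0], [0, 0, 0], [0, 0, 0], [0, 0, 0], [0, 0, 0], [0, 0, 0], [0, 0, 0], [0, 0, 0]]' --hand 0

```text
clock: 6.45
tcp_pos: [0.466, 0.1888, 0.377]
orientation: [2.219, 2.224, 0.006]
contact_force: [1.1, -0.5, -0.7]
grip_width: 0.0855
```

>>> carry_out --offset '[[-0.1, 0, 0], [-0.2, 0, 0], [-0.3, 0, 0], [-0.4, 0, 0], [-0.48, 0, 0], [-0.48, 0, 0], [-0.48, 0, 0]]' --turn '[[0, 0, 0], [0, 0, 0], [0, 0, 0], [0, 0, 0], [0, 0, 0], [0, 0, 0], [0, 0, 0]]'

```text
clock: 7.15
tcp_pos: [0.4665, -0.0514, 0.3747]
orientation: [-2.224, -2.219, -0.001]
contact_force: [-0.1, 0.3, -0.1]
grip_width: 0.0853
```

```bash
cat >> h.py <<'E'
def bars(cam,f=None,zt=.008):
    g=grab(cam,f);out=[]
    for d in outline_of('bar1',cam):
        m=d['region'].astype(np.uint8)
        c=max(cv2.findContours(m,cv2.RETR_EXTERNAL,cv2.CHAIN_APPROX_NONE)[0],key=len)[:,0,:]
        col=np.median(g['pixels'][m>0],axis=0)
        P=np.array([onplane(g,u,v,zt)[:2] for u,v in c],np.float32)
        (cx,cy),(a,b),_=cv2.minAreaRect(P);q=cv2.boxPoints(cv2.minAreaRect(P))
        e=q[1]-q[0];e2=q[2]-q[1];e=e if np.linalg.norm(e)>np.linalg.norm(e2) else e2
        y=np.arctan2(e[1],e[0]);y=(y+np.pi/2)%np.pi-np.pi/2
        print('score %.2f c=(%.4f,%.4f) size %.3f %.3f yaw %.3f px %s col %s'%(d['score'],cx,cy,max(a,b),min(a,b),y,c.mean(0).round(),col))
    return g
E
python3 - <<'E'
from h import *
o=r.get_obs();print(o['tcp_pos'],o['orientation'],o['clock'])
bars('wrist','w3.png')
E
```

```text
[ 0.46653357 -0.05138451  0.3746514 ] [-2.22389723e+00 -2.21871481e+00 -1.49592461e-03] 7.15
score 0.90 c=(0.4423,-0.3399) size 0.160 0.047 yaw -0.065 px [300. 378.] col [201. 210. 215.]
score 0.82 c=(0.4387,-0.2229) size 0.160 0.044 yaw -0.115 px [296. 306.] col [199. 208. 214.]
score 0.80 c=(0.6474,-0.0008) size 0.162 0.043 yaw 0.853 px [461. 143.] col [27. 28. 31.]
score 0.77 c=(0.2071,-0.2136) size 0.071 0.043 yaw -0.895 px [132. 300.] col [142.  70. 192.]
score 0.68 c=(0.4371,-0.0069) size 0.159 0.040 yaw -0.079 px [293. 150.] col [209. 218. 222.]
```

View pics/w3.png

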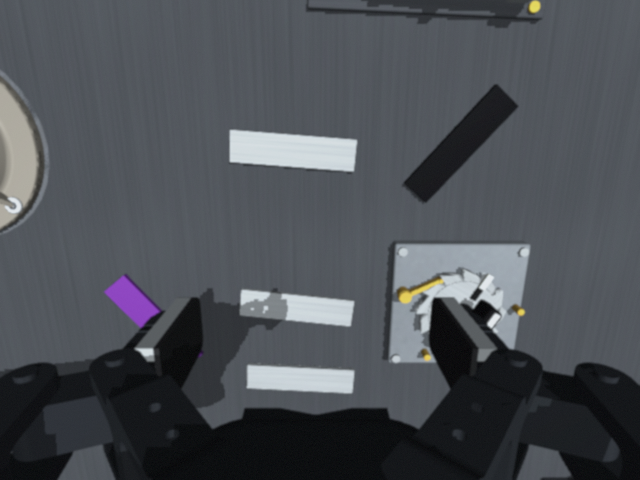

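>>> carry_out --offset '[[0.089, -0.059, 0.1], [0.089, -0.059, 0.2], [0.089, -0.059, 0.3], [0.089, -0.059, 0.4], [0.089, -0.059, 0.44], [0.089, -0.059, 0.44], [0.089, -0.059, 0.44], [0.089, -0.059, 0.44]]' --turn '[[0, 0, -0.1], [0, 0, -0.2], [0, 0, -0.3], [0, 0, -0.4], [0, 0, -0.5], [0, 0, -0.6], [0, 0, -0.7], [0, 0, -0.7]]'

```text
clock: 8.05
tcp_pos: [0.4372, -0.0048, 0.1541]
orientation: [-0.802, -3.036, -0.001]
contact_force: [-0.2, 0.1, -0.3]
grip_width: 0.0851
```

>>> carry_out --offset '[[0, 0, 0], [0, 0, 0], [0, 0, 0], [0, 0, 0], [0, 0, 0], [0, 0, 0]]' --turn '[[0, 0, -0.1], [0, 0, -0.2], [0, 0, -0.2945], [0, 0, -0.2945], [0, 0, -0.2945], [0, 0, -0.2945]]'

```text
clock: 8.65
tcp_pos: [0.4373, -0.006, 0.1546]
orientation: [0.13, 3.139, 0.0]
contact_force: [0.9, 0.7, 0.2]
grip_width: 0.0854
```

```bash
cat >> h.py <<'E'
def tyaw(): # world yaw of tool y relative to +Y
    R=Ro.from_rotvec(r.get_obs()['orientation']).as_matrix();return np.arctan2(-R[0,1],R[1,1])
def st():
    o=r.get_obs();R=Ro.from_rotvec(o['orientation']).as_matrix()
    print('t',o['clock'],'tcp',o['tcp_pos'].round(4),'tilt',R[:2,2].round(3),'yaw',round(tyaw(),4),'F',o['contact_force'].round(1),'w',round(o['grip_width'],4),'j',o['joints'].round(2))
E
python3 - <<'E'
from h import *
st();bars('wrist','w4.png')
E
```

```text
t 8.65 tcp [ 0.4373 -0.006   0.1546] tilt [0. 0.] yaw -0.0826 F [0.9 0.7 0.2] w 0.0854 j [-0.11  0.21 -0.02  2.19  0.01  0.74  1.35]
score 0.84 c=(0.4366,-0.0070) size 0.161 0.041 yaw -0.076 px [315. 217.] col [218. 224. 228.]
score 0.80 c=(0.4380,-0.2226) size 0.160 0.045 yaw -0.111 px [ 33. 244.] col [211. 220. 223.]
```

>>> carry_out --offset '[[0, 0, 0.09], [0, 0, 0.18], [0, 0, 0.23], [0, 0, 0.26], [0, 0, 0.273], [0, 0, 0.273]]' --turn '[[0, 0, 0], [0, 0, 0], [0, 0, 0], [0, 0, 0], [0, 0, 0], [0, 0, 0]]'

```text
clock: 9.35
tcp_pos: [0.437, -0.0063, 0.0175]
orientation: [-0.125, -3.138, 0.0]
contact_force: [-0.8, 0.4, 0.3]
grip_width: 0.0853
```

>>> carry_out --offset '[[0, 0, 0], [0, 0, 0], [0, 0, 0], [0, 0, 0], [0, 0, 0], [0, 0, 0]]' --turn '[[0, 0, 0], [0, 0, 0], [0, 0, 0], [0, 0, 0], [0, 0, 0], [0, 0, 0]]' --hand 1 --force 60

```text
clock: 9.95
tcp_pos: [0.4379, -0.0064, 0.0192]
orientation: [0.124, 3.138, 0.0]
contact_force: [-3.2, -1.1, 13.0]
grip_width: 0.0363
```

>>> carry_out --offset '[[0, 0, 0], [0, 0, 0], [0, 0, 0], [0, 0, 0], [0, 0, 0.006], [0, 0, 0.01], [0, 0, 0.01]]' --turn '[[0, 0, 0], [0, 0, 0], [0, 0, 0], [0, 0, 0], [0, 0, 0], [0, 0, 0], [0, 0, 0]]' --hand 0

```text
clock: 10.65
tcp_pos: [0.4369, -0.0064, 0.0126]
orientation: [-0.124, -3.138, 0.0]
contact_force: [-0.5, 0.1, -0.2]
grip_width: 0.0852
```

>>> carry_out --offset '[[0, 0, 0], [0, 0, 0], [0, 0, 0], [0, 0, 0], [0, 0, 0], [0, 0, 0]]' --turn '[[0, 0, 0], [0, 0, 0], [0, 0, 0], [0, 0, 0], [0, 0, 0], [0, 0, 0]]' --hand 1 --force 60

```text
clock: 11.25
tcp_pos: [0.4373, -0.0063, 0.0134]
orientation: [0.124, 3.139, 0.0]
contact_force: [-1.7, 0.7, 7.7]
grip_width: 0.0386
```

```bash
python3 - <<'E'
from h import *
st();bars('scene')
E
```

```text
t 11.25 tcp [ 0.4373 -0.0063  0.0134] tilt [0. 0.] yaw -0.0791 F [-1.7  0.7  7.7] w 0.0386 j [-0.11  0.49 -0.02  2.26  0.02  0.38  1.34]
score 0.95 c=(0.4443,-0.2191) size 0.162 0.045 yaw -0.084 px [304. 222.] col [240. 240. 243.]
score 0.81 c=(0.6541,0.0040) size 0.160 0.039 yaw 0.849 px [302. 307.] col [33. 31. 35.]
score 0.77 c=(0.4750,-0.0050) size 0.095 0.043 yaw -0.055 px [345. 269.] col [242. 242. 245.]
score 0.75 c=(0.4489,-0.3351) size 0.162 0.048 yaw -0.078 px [278. 203.] col [238. 239. 242.]
score 0.75 c=(0.3827,-0.6756) size 0.161 0.048 yaw 0.059 px [230. 140.] col [25. 23. 27.]
score 0.69 c=(0.2756,-0.2848) size 0.051 0.050 yaw -0.869 px [330. 184.] col [171.  67. 224.]
score 0.59 c=(0.3101,-0.4734) size 0.166 0.043 yaw 0.523 px [284. 161.] col [26. 25. 28.]
```

>>> carry_out --offset '[[0, 0, -0.01], [0, 0, -0.03], [0, 0, -0.06], [0, 0, -0.1], [0, 0, -0.1], [0, 0, -0.1], [0, 0, -0.1]]' --turn '[[0, 0, 0], [0, 0, 0], [0, 0, 0], [0, 0, 0], [0, 0, 0], [0, 0, 0], [0, 0, 0]]'

```text
clock: 12.05
tcp_pos: [0.4366, -0.0064, 0.0624]
orientation: [-0.124, -3.138, 0.0]
contact_force: [-0.1, 0.5, -4.0]
grip_width: 0.0376
```

```bash
python3 - <<'E'
from h import *
st()
a=grab('wrist','w5.png')['pixels'][:,:,::-1];b=grab('side','sd5.png')['pixels'][200:320,200:360,::-1]
cv2.imwrite('pics/c5.png',np.hstack([cv2.resize(a,(400,300)),cv2.resize(b,(400,300))]))
E
```

```text
t 12.05 tcp [ 0.4366 -0.0064  0.0624] tilt [-0.001 -0.   ] yaw -0.079 F [-0.1  0.5 -4. ] w 0.0376 j [-0.11  0.39 -0.02  2.25  0.01  0.51  1.35]
```

View pics/c5.png

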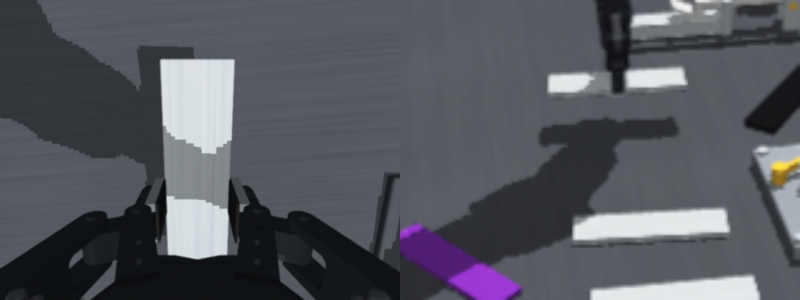

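```bash
cat >> h.py <<'E'
def go(t,yaw):
    print('offset',off(t).round(4),'turn z',round(-(yaw-tyaw())/1.5,4))
E
python3 - <<'E'
from h import *
go(jig(-.085,0,.060),-.04);go(jig(-.085,0,.0435),-.04)
E
```

```text
offset [0.0262 0.3904 0.0045] turn z -0.026
offset [0.0262 0.3904 0.0375] turn z -0.026
```

>>> carry_out --offset '[[0.026, 0.06, -0.03], [0.026, 0.14, -0.04], [0.026, 0.22, -0.04], [0.026, 0.3, -0.04], [0.026, 0.36, -0.03], [0.026, 0.39, -0.01], [0.026, 0.39, 0.005], [0.026, 0.39, 0.005]]' --turn '[[0, 0, -0.026], [0, 0, -0.026], [0, 0, -0.026], [0, 0, -0.026], [0, 0, -0.026], [0, 0, -0.026], [0, 0, -0.026], [0, 0, -0.026]]'

```text
clock: 12.95
tcp_pos: [0.4382, 0.1872, 0.0587]
orientation: [-0.063, -3.137, 0.005]
contact_force: [-0.0, -0.5, -3.8]
grip_width: 0.0379
```

```bash
python3 - <<'E'
from h import *
st();g=grab('wrist','w6.png');import pickle;pickle.dump(g,open('w6.pkl','wb'))
go(jig(-.085,0,.0435),-.04)
for p in [(.086,.016,.058),(.086,-.016,.058),(-.055,.015,.03),(-.055,-.015,.03)]: print(pix(g,jig(*p)).round(1))
cv2.imwrite('pics/c6.png',cv2.resize(g['pixels'][40:400,80:560,::-1],(800,600),interpolation=cv2.INTER_CUBIC))
E
```

```text
t 12.95 tcp [0.4382 0.1872 0.0587] tilt [-0.004 -0.003] yaw -0.0405 F [-0.  -0.5 -3.8] w 0.0379 j [-0.49  0.44 -0.05  2.16  0.04  0.55  0.95]
offset [-0.0003  0.0049  0.0316] turn z -0.0011
[353.8 636.3]
[288.9 636.1]
[354. 352.]
[289.7 351.9]
```

View pics/c6.png

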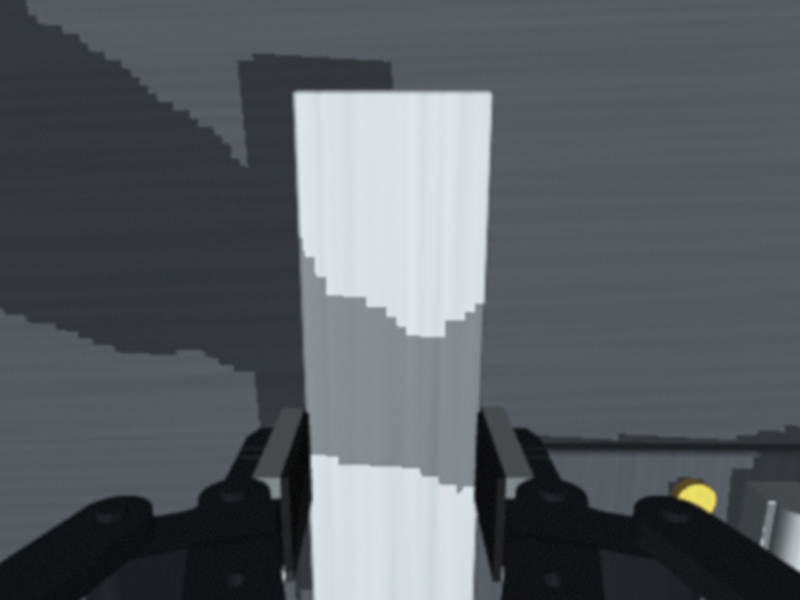

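>>> carry_out --offset '[[0, 0.005, 0.01], [0, 0.005, 0.02], [0, 0.005, 0.028], [0, 0.005, 0.0316], [0, 0.005, 0.0316], [0, 0.005, 0.0316]]' --turn '[[0, 0, 0], [0, 0, 0], [0, 0, 0], [0, 0, 0], [0, 0, 0], [0, 0, 0]]'

```text
clock: 13.6
tcp_pos: [0.4398, 0.1915, 0.0448]
orientation: [0.063, 3.141, 0.0]
contact_force: [-0.1, -1.3, -4.1]
grip_width: 0.038
```

```bash
python3 - <<'E'
from h import *
st();go(jig(-.085,0,.0435),-.04);go(jig(0,0,.0435),-.04)
E
```

```text
t 13.6 tcp [0.4398 0.1915 0.0448] tilt [0. 0.] yaw -0.0402 F [-0.1 -1.3 -4.1] w 0.038 j [-0.5   0.47 -0.05  2.16  0.05  0.51  0.94]
offset [ 0.0018 -0.0047  0.0025] turn z -0.0001
offset [-0.1682 -0.0047  0.0025] turn z -0.0001
```

>>> carry_out --offset '[[0, -0.0047, 0.002], [-0.03, -0.0047, 0.0025], [-0.06, -0.0047, 0.0025], [-0.085, -0.0047, 0.0025], [-0.11, -0.0047, 0.0025], [-0.13, -0.0047, 0.0025], [-0.145, -0.0047, 0.0025], [-0.155, -0.0047, 0.0025]]' --turn '[[0, 0, 0], [0, 0, 0], [0, 0, 0], [0, 0, 0], [0, 0, 0], [0, 0, 0], [0, 0, 0], [0, 0, 0]]'

```text
clock: 14.4
tcp_pos: [0.5146, 0.1863, 0.0435]
orientation: [-0.062, -3.135, 0.002]
contact_force: [-11.2, 0.7, 10.2]
grip_width: 0.0378
```

>>> carry_out --offset '[[-0.004, 0, 0], [-0.008, 0, 0], [-0.011, 0, 0], [-0.013, 0, 0], [-0.015, 0, 0], [-0.017, 0, 0], [-0.017, 0, 0]]' --turn '[[0, 0, 0], [0, 0, 0], [0, 0, 0], [0, 0, 0], [0, 0, 0], [0, 0, 0], [0, 0, 0]]'

```text
clock: 15.1
tcp_pos: [0.5227, 0.186, 0.0435]
orientation: [-0.061, -3.136, 0.002]
contact_force: [-10.7, 0.7, 7.2]
grip_width: 0.038
```

```bash
python3 - <<'E'
from h import *
st();go(jig(0,0,.0435),-.04)
a=grab('scene','s7.png')['pixels'][260:400,320:480,::-1]
b=grab('side','sd7.png')['pixels'][160:250,260:380,::-1]
cv2.imwrite('pics/c7.png',np.hstack([cv2.resize(a,(400,350)),cv2.resize(b,(400,350))]))
E
```

```text
t 15.1 tcp [0.5227 0.186  0.0435] tilt [-0.006 -0.001] yaw -0.0391 F [-10.7   0.7   7.2] w 0.038 j [-0.41  0.56 -0.05  1.98  0.04  0.61  1.04]
offset [-0.0022 -0.0003 -0.    ] turn z 0.0006
```

View pics/c7.png

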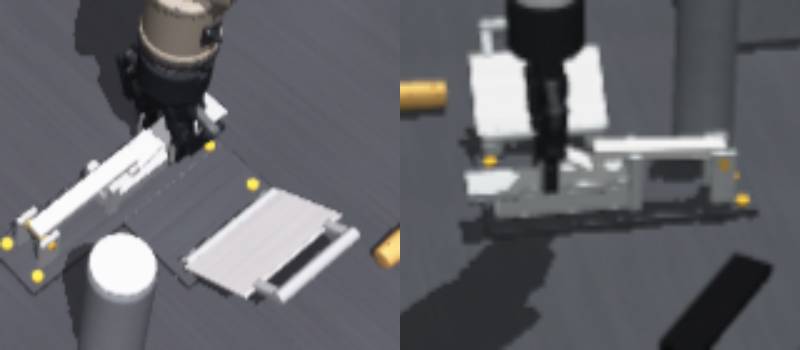

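>>> carry_out --offset '[[-0.002, 0, 0], [-0.004, 0, 0], [-0.006, 0, 0], [-0.006, 0, 0]]' --turn '[[0, 0, 0], [0, 0, 0], [0, 0, 0], [0, 0, 0]]'

```text
clock: 15.6
tcp_pos: [0.5238, 0.186, 0.0435]
orientation: [-0.061, -3.132, 0.003]
contact_force: [-15.5, -0.0, 14.5]
grip_width: 0.0381
```

>>> carry_out --offset '[[-0.002, 0, 0], [-0.003, 0, 0], [-0.003, 0, 0]]' --turn '[[0, 0, 0], [0, 0, 0], [0, 0, 0]]'

```text
clock: 15.9
tcp_pos: [0.5239, 0.1859, 0.0434]
orientation: [-0.06, -3.129, 0.004]
contact_force: [-18.6, 0.5, 18.5]
grip_width: 0.0383
```

>>> carry_out --offset '[[0.004, 0, 0], [0.004, 0, 0], [0.004, 0, 0], [0.004, 0, 0], [0.004, 0, -0.08], [0.004, 0, -0.18], [0.004, 0, -0.28], [0.004, 0, -0.28]]' --turn '[[0, 0, 0], [0, 0, 0], [0, 0, 0], [0, 0, 0], [0, 0, 0], [0, 0, 0], [0, 0, 0], [0, 0, 0]]' --hand 0

```text
clock: 16.7
tcp_pos: [0.5327, 0.1872, 0.1908]
orientation: [0.064, 3.129, 0.009]
contact_force: [0.1, -0.1, -0.2]
grip_width: 0.0851
```

```bash
python3 - <<'E'
from h import *
st();go((.438,-.225,.15),-.111)
E
```

```text
t 16.7 tcp [0.5327 0.1872 0.1908] tilt [0.012 0.005] yaw -0.041 F [ 0.1 -0.1 -0.2] w 0.0851 j [-0.41  0.35 -0.05  1.88  0.02  0.89  1.06]
offset [ 0.1564 -0.8319  0.0748] turn z 0.0467
```

>>> carry_out --offset '[[0.02, -0.1, 0], [0.04, -0.2, 0], [0.06, -0.3, 0], [0.08, -0.4, 0], [0.1, -0.5, 0], [0.12, -0.6, 0], [0.14, -0.7, 0.04], [0.156, -0.79, 0.075]]' --turn '[[0, 0, 0], [0, 0, 0.01], [0, 0, 0.02], [0, 0, 0.03], [0, 0, 0.04], [0, 0, 0.047], [0, 0, 0.047], [0, 0, 0.047]]'

```text
clock: 17.5
tcp_pos: [0.4362, -0.1998, 0.1495]
orientation: [0.174, 3.134, -0.001]
contact_force: [0.6, 0.8, -0.1]
grip_width: 0.0855
```

>>> carry_out --offset '[[0, -0.042, 0], [0, -0.042, 0], [0, -0.042, 0], [0, -0.042, 0]]' --turn '[[0, 0, 0], [0, 0, 0], [0, 0, 0], [0, 0, 0]]'

```text
clock: 17.9
tcp_pos: [0.4346, -0.2171, 0.1493]
orientation: [0.171, 3.136, 0.001]
contact_force: [-0.1, 0.1, 0.7]
grip_width: 0.0855
```

```bash
python3 - <<'E'
from h import *
st();bars('wrist','w8.png');go((.438,-.225,.0126),-.111)
E
```

```text
t 17.9 tcp [ 0.4346 -0.2171  0.1493] tilt [0.001 0.   ] yaw -0.1088 F [-0.1  0.1  0.7] w 0.0855 j [ 0.21  0.29  0.15  2.1  -0.06  0.75  1.86]
score 0.92 c=(0.3611,-0.4240) size 0.025 0.012 yaw -0.326 px [  5. 157.] col [20. 21. 24.]
score 0.89 c=(0.4304,-0.3398) size 0.137 0.044 yaw -0.060 px [146. 227.] col [201. 210. 215.]
score 0.68 c=(0.2880,-0.2962) size 0.045 0.022 yaw 1.463 px [167.  10.] col [144.  72. 194.]
score 0.63 c=(0.4384,-0.2252) size 0.160 0.040 yaw -0.113 px [306. 225.] col [206. 215. 219.]
offset [-0.0085 -0.0153  0.2736] turn z 0.0019
```

>>> carry_out --offset '[[-0.008, -0.015, 0.09], [-0.008, -0.015, 0.18], [-0.008, -0.015, 0.23], [-0.008, -0.015, 0.26], [-0.008, -0.015, 0.273], [-0.008, -0.015, 0.273]]' --turn '[[0, 0, 0.002], [0, 0, 0.002], [0, 0, 0.002], [0, 0, 0.002], [0, 0, 0.002], [0, 0, 0.002]]'

```text
clock: 18.6
tcp_pos: [0.4371, -0.2254, 0.0124]
orientation: [-0.176, -3.136, -0.001]
contact_force: [-0.4, -0.2, -0.0]
grip_width: 0.0853
```

```bash
python3 - <<'E'
from h import *
st();go((.4384,-.2252,.0126),-.111)
E
```

```text
t 18.6 tcp [ 0.4371 -0.2254  0.0124] tilt [-0.001  0.001] yaw -0.1123 F [-0.4 -0.2 -0. ] w 0.0853 j [ 0.27  0.55  0.1   2.15 -0.12  0.45  1.92]
offset [-0.0025  0.0007 -0.0005] turn z -0.0009
```

>>> carry_out --offset '[[-0.002, 0, 0], [-0.002, 0, 0], [-0.002, 0, 0], [-0.002, 0, 0], [-0.002, 0, 0], [-0.002, 0, 0], [-0.002, 0, 0]]' --turn '[[0, 0, 0], [0, 0, 0], [0, 0, 0], [0, 0, 0], [0, 0, 0], [0, 0, 0], [0, 0, 0]]' --hand 1 --force 60

```text
clock: 19.3
tcp_pos: [0.4387, -0.2263, 0.0139]
orientation: [0.178, 3.135, 0.0]
contact_force: [-1.3, 1.5, 8.7]
grip_width: 0.0379
```

>>> carry_out --offset '[[0, 0, -0.01], [0, 0, -0.03], [0, 0, -0.06], [0, 0, -0.1], [0, 0, -0.16], [0, 0, -0.18], [0, 0, -0.18]]' --turn '[[0, 0, 0], [0, 0, 0], [0, 0, 0], [0, 0, 0], [0, 0, 0], [0, 0, 0], [0, 0, 0]]'

```text
clock: 20.0
tcp_pos: [0.439, -0.2267, 0.1042]
orientation: [0.178, 3.133, -0.001]
contact_force: [0.4, -0.2, -4.4]
grip_width: 0.0381
```

```bash
python3 - <<'E'
from h import *
st();go(jig(-.09,0,.075),-.04)
E
```

```text
t 20.0 tcp [ 0.439  -0.2267  0.1042] tilt [ 0.003 -0.001] yaw -0.1137 F [ 0.4 -0.2 -4.4] w 0.0381 j [ 0.23  0.38  0.14  2.11 -0.09  0.65  1.89]
offset [0.1047 0.8257 0.0575] turn z -0.0491
```

>>> carry_out --offset '[[0.02, 0.1, 0], [0.04, 0.2, 0], [0.06, 0.3, 0], [0.08, 0.4, 0], [0.1, 0.5, 0], [0.105, 0.6, 0], [0.105, 0.7, 0.0], [0.105, 0.79, 0.02]]' --turn '[[0, 0, 0], [0, 0, -0.01], [0, 0, -0.02], [0, 0, -0.03], [0, 0, -0.04], [0, 0, -0.049], [0, 0, -0.049], [0, 0, -0.049]]'

```text
clock: 20.8
tcp_pos: [0.4303, 0.1733, 0.0925]
orientation: [0.063, 3.141, 0.001]
contact_force: [1.1, 0.1, -3.6]
grip_width: 0.0375
```

>>> carry_out --offset '[[0, 0.033, 0], [0, 0.033, 0.02], [0, 0.033, 0.03], [0, 0.033, 0.037], [0, 0.033, 0.037]]' --turn '[[0, 0, 0], [0, 0, 0], [0, 0, 0], [0, 0, 0], [0, 0, 0]]'

```text
clock: 21.3
tcp_pos: [0.4306, 0.1857, 0.0735]
orientation: [-0.067, -3.139, 0.003]
contact_force: [-0.2, 0.2, -3.2]
grip_width: 0.0378
```

```bash
python3 - <<'E'
from h import *
st();go(jig(-.088,0,.0515),-.04)
E
```

```text
t 21.3 tcp [0.4306 0.1857 0.0735] tilt [-0.002 -0.002] yaw -0.0424 F [-0.2  0.2 -3.2] w 0.0378 j [-0.55  0.4   0.01  2.17 -0.    0.57  0.99]
offset [-0.0102  0.0077  0.044 ] turn z -0.0016
```

>>> carry_out --offset '[[-0.005, 0, 0.01], [-0.01, 0, 0.02], [-0.01, 0, 0.03], [-0.01, 0, 0.03], [-0.01, 0, 0.03]]' --turn '[[0, 0, 0], [0, 0, 0], [0, 0, 0], [0, 0, 0], [0, 0, 0]]'

```text
clock: 21.8
tcp_pos: [0.4361, 0.1874, 0.0593]
orientation: [-0.063, -3.141, 0.0]
contact_force: [0.8, -0.3, -5.0]
grip_width: 0.038
```

```bash
python3 - <<'E'
from h import *
st();go(jig(-.088,0,.0515),-.04)
E
```

```text
t 21.8 tcp [0.4361 0.1874 0.0593] tilt [-0. -0.] yaw -0.0401 F [ 0.8 -0.3 -5. ] w 0.038 j [-0.54  0.44  0.01  2.17 -0.    0.54  1.  ]
offset [0.0006 0.0039 0.0155] turn z -0.0001
```

>>> carry_out --offset '[[0, 0.0037, 0.01], [0, 0.0037, 0.0155], [-0.03, 0.0037, 0.0155], [-0.06, 0.0037, 0.0155], [-0.09, 0.0037, 0.0155], [-0.115, 0.0037, 0.0155], [-0.135, 0.0037, 0.0155], [-0.15, 0.0037, 0.0155]]' --turn '[[0, 0, 0], [0, 0, 0], [0, 0, 0], [0, 0, 0], [0, 0, 0], [0, 0, 0], [0, 0, 0], [0, 0, 0]]'

```text
clock: 22.6
tcp_pos: [0.5071, 0.1872, 0.0519]
orientation: [-0.06, -3.133, 0.001]
contact_force: [-14.1, 0.6, 15.0]
grip_width: 0.038
```

```bash
python3 - <<'E'
from h import *
st();go(jig(0,0,.0515),-.04)
E
```

```text
t 22.6 tcp [0.5071 0.1872 0.0519] tilt [-0.008 -0.001] yaw -0.0381 F [-14.1   0.6  15. ] w 0.038 j [-0.47  0.53  0.01  2.01 -0.01  0.61  1.07]
offset [-0.0335 -0.0015  0.0006] turn z 0.0012
```

>>> carry_out --offset '[[-0.01, -0.001, -0.001], [-0.02, -0.001, -0.001], [-0.026, -0.001, -0.001], [-0.03, -0.001, -0.001], [-0.034, -0.001, -0.001], [-0.037, -0.001, -0.001], [-0.04, -0.001, -0.001], [-0.04, -0.001, -0.001]]' --turn '[[0, 0, 0], [0, 0, 0], [0, 0, 0], [0, 0, 0], [0, 0, 0], [0, 0, 0], [0, 0, 0], [0, 0, 0]]'

```text
clock: 23.4
tcp_pos: [0.5241, 0.1857, 0.0519]
orientation: [-0.059, -3.128, 0.004]
contact_force: [-21.6, -0.2, 20.3]
grip_width: 0.038
```

>>> carry_out --offset '[[-0.002, 0, 0], [-0.003, 0, 0], [-0.003, 0, 0]]' --turn '[[0, 0, 0], [0, 0, 0], [0, 0, 0]]'

```text
clock: 23.7
tcp_pos: [0.5241, 0.1858, 0.0519]
orientation: [-0.059, -3.125, 0.004]
contact_force: [-25.1, 0.3, 24.9]
grip_width: 0.038
```

```bash
python3 - <<'E'
from h import *
st();go(jig(0,0,.0515),-.04)
E
```

```text
t 23.7 tcp [0.5241 0.1858 0.0519] tilt [-0.016 -0.002] yaw -0.0376 F [-25.1   0.3  24.9] w 0.038 j [-0.45  0.55  0.    1.97 -0.01  0.64  1.09]
offset [0.0006 0.0001 0.0007] turn z 0.0016
```

>>> carry_out --offset '[[0.005, 0, -0.002], [0.005, 0, -0.002], [0.005, 0, -0.002], [0.005, 0, -0.002], [0.005, 0, -0.08], [0.005, 0, -0.18], [0.005, 0, -0.28], [0.005, 0, -0.28]]' --turn '[[0, 0, 0], [0, 0, 0], [0, 0, 0], [0, 0, 0], [0, 0, 0], [0, 0, 0], [0, 0, 0], [0, 0, 0]]' --hand 0

```text
clock: 24.5
tcp_pos: [0.5348, 0.1864, 0.1994]
orientation: [0.064, 3.129, 0.009]
contact_force: [1.0, 0.5, 0.4]
grip_width: 0.0855
```

>>> carry_out --offset '[[0.02, -0.1, 0], [0.04, -0.2, 0], [0.06, -0.3, 0], [0.08, -0.4, 0], [0.1, -0.5, 0], [0.11, -0.6, 0], [0.12, -0.7, 0], [0.12, -0.8, 0]]' --turn '[[0, 0, 0], [0, 0, 0], [0, 0, 0], [0, 0, 0], [0, 0, 0], [0, 0, 0], [0, 0, 0], [0, 0, 0]]'

```text
clock: 25.3
tcp_pos: [0.4536, -0.209, 0.1923]
orientation: [0.064, 3.141, -0.0]
contact_force: [0.8, 0.5, 0.3]
grip_width: 0.0853
```

```bash
python3 - <<'E'
from h import *
st();bars('wrist','w9.png');go((.4423,-.3435,.15),-.065)
a=grab('scene','s9.png')['pixels'][260:400,320:480,::-1]
b=grab('side','sd9.png')['pixels'][160:250,260:380,::-1]
cv2.imwrite('pics/c9.png',np.hstack([cv2.resize(a,(400,350)),cv2.resize(b,(400,350))]))
E
```

```text
t 25.3 tcp [ 0.4536 -0.209   0.1923] tilt [ 0. -0.] yaw -0.0405 F [0.8 0.5 0.3] w 0.0853 j [ 0.12  0.25  0.22  2.04 -0.07  0.86  1.91]
score 0.76 c=(0.4413,-0.3403) size 0.160 0.043 yaw -0.066 px [157. 201.] col [206. 215. 220.]
score 0.55 c=(0.2946,-0.2965) size 0.021 0.010 yaw 1.531 px [188.   5.] col [140.  73. 190.]
offset [ 0.0082 -0.258   0.086 ] turn z 0.0091
```

View pics/c9.png

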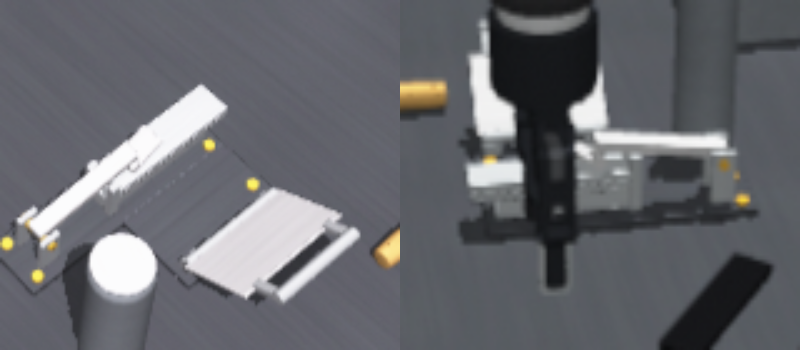

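Two bars stacked squarely at the stops under the arm (left crop). Third bar next.

>>> carry_out --offset '[[0.008, -0.09, 0.03], [0.008, -0.18, 0.06], [0.008, -0.255, 0.086], [0.008, -0.255, 0.086], [0.008, -0.255, 0.086], [0.008, -0.255, 0.086]]' --turn '[[0, 0, 0.009], [0, 0, 0.009], [0, 0, 0.009], [0, 0, 0.009], [0, 0, 0.009], [0, 0, 0.009]]'

```text
clock: 26.1
tcp_pos: [0.4464, -0.3318, 0.1491]
orientation: [0.079, 3.14, 0.002]
contact_force: [0.2, 0.6, 0.2]
grip_width: 0.0853
```

```bash
python3 - <<'E'
from h import *
st();bars('wrist');go((.4415,-.342,.0126),-.065)
E
```

```text
t 26.1 tcp [ 0.4464 -0.3318  0.1491] tilt [0.    0.001] yaw -0.0505 F [0.2 0.6 0.2] w 0.0853 j [ 0.33  0.4   0.25  1.94 -0.14  0.81  2.18]
score 0.83 c=(0.4419,-0.3418) size 0.160 0.041 yaw -0.061 px [302. 214.] col [215. 222. 226.]
score 0.73 c=(0.3262,-0.4648) size 0.108 0.042 yaw 0.534 px [101.  61.] col [19. 20. 22.]
offset [ 0.0091 -0.0204  0.2737] turn z 0.0097
```

>>> carry_out --offset '[[0.008, -0.02, 0.07], [0.008, -0.02, 0.14], [0.008, -0.02, 0.18], [0.008, -0.02, 0.18], [0.008, -0.02, 0.18]]' --turn '[[0, 0, 0.008], [0, 0, 0.008], [0, 0, 0.008], [0, 0, 0.008], [0, 0, 0.008]]'

```text
clock: 26.7
tcp_pos: [0.4416, -0.3432, 0.0598]
orientation: [0.101, 3.14, 0.0]
contact_force: [0.3, -0.5, 0.3]
grip_width: 0.0855
```

```bash
python3 - <<'E'
from h import *
st();go((.4419,-.3420,.0126),-.063)
E
```

```text
t 26.7 tcp [ 0.4416 -0.3432  0.0598] tilt [0. 0.] yaw -0.0643 F [ 0.3 -0.5  0.3] w 0.0855 j [ 0.38  0.54  0.22  1.99 -0.19  0.63  2.23]
offset [-0.0005  0.0025  0.0944] turn z -0.0008
```

>>> carry_out --offset '[[0, 0.0025, 0.05], [0, 0.0025, 0.08], [0, 0.0025, 0.0935], [0, 0.0025, 0.0935], [0, 0.0025, 0.0935]]' --turn '[[0, 0, 0], [0, 0, 0], [0, 0, 0], [0, 0, 0], [0, 0, 0]]'

```text
clock: 27.2
tcp_pos: [0.4413, -0.3429, 0.0131]
orientation: [0.103, 3.139, -0.001]
contact_force: [-0.1, -0.4, 0.6]
grip_width: 0.0854
```

>>> carry_out --offset '[[0, 0, 0], [0, 0, 0], [0, 0, 0], [0, 0, 0], [0, 0, 0], [0, 0, 0], [0, 0, 0]]' --turn '[[0, 0, 0], [0, 0, 0], [0, 0, 0], [0, 0, 0], [0, 0, 0], [0, 0, 0], [0, 0, 0]]' --hand 1 --force 60

```text
clock: 27.9
tcp_pos: [0.4413, -0.3428, 0.0132]
orientation: [0.103, 3.139, -0.0]
contact_force: [-0.6, 0.3, 4.7]
grip_width: 0.0384
```

>>> carry_out --offset '[[0, 0, -0.01], [0, 0, -0.03], [0, 0, -0.06], [0, 0, -0.1], [0, 0, -0.16], [0, 0, -0.18], [0, 0, -0.18]]' --turn '[[0, 0, 0], [0, 0, 0], [0, 0, 0], [0, 0, 0], [0, 0, 0], [0, 0, 0], [0, 0, 0]]'

```text
clock: 28.6
tcp_pos: [0.442, -0.3433, 0.1044]
orientation: [0.103, 3.136, -0.003]
contact_force: [-0.5, -0.8, -4.6]
grip_width: 0.0382
```

```bash
python3 - <<'E'
from h import *
st();go(jig(-.088,0,.075),-.04)
E
```

```text
t 28.6 tcp [ 0.442  -0.3433  0.1044] tilt [ 0.004 -0.002] yaw -0.0656 F [-0.5 -0.8 -4.6] w 0.0382 j [ 0.36  0.47  0.25  1.97 -0.17  0.72  2.21]
offset [0.0823 1.0623 0.0567] turn z -0.0171
```

>>> carry_out --offset '[[0.02, 0.1, 0], [0.04, 0.2, 0], [0.06, 0.3, 0], [0.08, 0.4, 0], [0.08, 0.5, 0], [0.08, 0.6, 0], [0.08, 0.7, 0.0], [0.08, 0.8, 0]]' --turn '[[0, 0, 0], [0, 0, -0.01], [0, 0, -0.017], [0, 0, -0.017], [0, 0, -0.017], [0, 0, -0.017], [0, 0, -0.017], [0, 0, -0.017]]'

```text
clock: 29.4
tcp_pos: [0.426, 0.0571, 0.1017]
orientation: [-0.063, -3.14, 0.001]
contact_force: [3.0, -0.5, -3.3]
grip_width: 0.0379
```

>>> carry_out --offset '[[0, 0.1, 0], [0, 0.2, 0], [0, 0.25, 0.01], [0, 0.261, 0.03], [0, 0.261, 0.05], [0, 0.261, 0.05], [0, 0.261, 0.05], [0, 0.261, 0.05]]' --turn '[[0, 0, 0], [0, 0, 0], [0, 0, 0], [0, 0, 0], [0, 0, 0], [0, 0, 0], [0, 0, 0], [0, 0, 0]]'

```text
clock: 30.2
tcp_pos: [0.4324, 0.1843, 0.0775]
orientation: [0.067, 3.141, -0.001]
contact_force: [-0.1, 0.7, -3.1]
grip_width: 0.0379
```

```bash
python3 - <<'E'
from h import *
st();go(jig(-.086,0,.0594),-.04)
E
```

```text
t 30.2 tcp [0.4324 0.1843 0.0775] tilt [ 0. -0.] yaw -0.0423 F [-0.1  0.7 -3.1] w 0.0379 j [-0.63  0.4   0.12  2.18 -0.08  0.57  1.07]
offset [-0.0105  0.0103  0.0362] turn z -0.0016
```

>>> carry_out --offset '[[-0.005, 0.005, 0.01], [-0.01, 0.009, 0.02], [-0.01, 0.009, 0.026], [-0.01, 0.009, 0.026], [-0.01, 0.009, 0.026], [-0.01, 0.009, 0.026]]' --turn '[[0, 0, 0], [0, 0, 0], [0, 0, 0], [0, 0, 0], [0, 0, 0], [0, 0, 0]]'

```text
clock: 30.8
tcp_pos: [0.4374, 0.19, 0.0645]
orientation: [0.063, 3.141, 0.0]
contact_force: [0.4, 1.8, -3.0]
grip_width: 0.038
```

```bash
python3 - <<'E'
from h import *
st();go(jig(-.086,0,.0594),-.04)
E
```

```text
t 30.8 tcp [0.4374 0.19   0.0645] tilt [0. 0.] yaw -0.04 F [ 0.4  1.8 -3. ] w 0.038 j [-0.63  0.43  0.11  2.17 -0.09  0.55  1.07]
offset [-0.001  -0.0014  0.0102] turn z -0.0
```

>>> carry_out --offset '[[0, -0.0014, 0.006], [0, -0.0014, 0.01], [-0.03, -0.0014, 0.01], [-0.06, -0.0014, 0.01], [-0.09, -0.0014, 0.01], [-0.115, -0.0014, 0.01], [-0.135, -0.0014, 0.01], [-0.15, -0.0014, 0.01]]' --turn '[[0, 0, 0], [0, 0, 0], [0, 0, 0], [0, 0, 0], [0, 0, 0], [0, 0, 0], [0, 0, 0], [0, 0, 0]]'

```text
clock: 31.6
tcp_pos: [0.5088, 0.1866, 0.0591]
orientation: [-0.061, -3.134, 0.002]
contact_force: [-11.1, 0.5, 8.1]
grip_width: 0.038
```

```bash
python3 - <<'E'
from h import *
st();go(jig(0,0,.0594),-.04)
E
```

```text
t 31.6 tcp [0.5088 0.1866 0.0591] tilt [-0.007 -0.001] yaw -0.0388 F [-11.1   0.5   8.1] w 0.038 j [-0.55  0.52  0.11  2.02 -0.1   0.62  1.16]
offset [-0.03   -0.0004 -0.0008] turn z 0.0008
```

>>> carry_out --offset '[[-0.01, 0, 0], [-0.018, 0, 0], [-0.025, 0, 0], [-0.029, 0, 0], [-0.033, 0, 0], [-0.037, 0, 0], [-0.04, 0, 0], [-0.04, 0, 0]]' --turn '[[0, 0, 0], [0, 0, 0], [0, 0, 0], [0, 0, 0], [0, 0, 0], [0, 0, 0], [0, 0, 0], [0, 0, 0]]'

```text
clock: 32.4
tcp_pos: [0.5227, 0.1861, 0.0591]
orientation: [-0.059, -3.122, 0.004]
contact_force: [-27.7, -0.1, 28.7]
grip_width: 0.0382
```

>>> carry_out --offset '[[-0.002, 0, 0], [-0.003, 0, 0], [-0.003, 0, 0]]' --turn '[[0, 0, 0], [0, 0, 0], [0, 0, 0]]'

```text
clock: 32.7
tcp_pos: [0.5228, 0.186, 0.059]
orientation: [-0.059, -3.12, 0.005]
contact_force: [-31.9, -0.3, 32.2]
grip_width: 0.0378
```

```bash
python3 - <<'E'
from h import *
st();go(jig(0,0,.0594),-.04)
E
```

```text
t 32.7 tcp [0.5228 0.186  0.059 ] tilt [-0.021 -0.003] yaw -0.0376 F [-31.9  -0.3  32.2] w 0.0378 j [-0.53  0.54  0.11  1.97 -0.1   0.65  1.17]
offset [-0.002  -0.0004 -0.0008] turn z 0.0016
```

>>> carry_out --offset '[[0.006, 0, -0.002], [0.006, 0, -0.002], [0.006, 0, -0.002], [0.006, 0, -0.002], [0.006, 0, -0.08], [0.006, 0, -0.18], [0.006, 0, -0.28], [0.006, 0, -0.38]]' --turn '[[0, 0, 0], [0, 0, 0], [0, 0, 0], [0, 0, 0], [0, 0, 0], [0, 0, 0], [0, 0, 0], [0, 0, 0]]' --hand 0

```text
clock: 33.5
tcp_pos: [0.531, 0.1851, 0.2515]
orientation: [0.064, 3.14, -0.0]
contact_force: [0.9, 1.0, 1.0]
grip_width: 0.0854
```

>>> carry_out --offset '[[-0.05, 0, -0.07], [-0.05, 0.05, -0.07], [-0.05, 0.05, -0.07], [-0.05, 0.05, -0.07], [-0.05, 0.05, -0.07], [-0.05, 0.05, -0.07], [-0.05, 0.05, -0.07], [-0.05, 0.05, -0.07]]' --turn '[[0, 0, 0.1], [0, 0, 0.2], [0, 0, 0.3], [0, 0, 0.4], [0, 0, 0.5], [0, 0, 0.6], [0, 0, 0.7], [0, 0, 0.7]]'

```text
clock: 34.3
tcp_pos: [0.5571, 0.2094, 0.2844]
orientation: [1.631, 2.685, -0.0]
contact_force: [-0.4, -0.8, -0.0]
grip_width: 0.0857
```

>>> carry_out --offset '[[0, 0, 0], [0, 0, 0], [0, 0, 0], [0, 0, 0], [0, 0, 0], [0, 0, 0]]' --turn '[[0, 0, 0.1], [0, 0, 0.2], [0, 0, 0.34], [0, 0, 0.34], [0, 0, 0.34], [0, 0, 0.34]]'

```text
clock: 34.9
tcp_pos: [0.5569, 0.2094, 0.2844]
orientation: [2.249, 2.193, 0.0]
contact_force: [-0.4, 0.0, 0.1]
grip_width: 0.0857
```

```bash
python3 - <<'E'
from h import *
import pickle
st();g=grab('wrist','w10.png');pickle.dump(g,open('w10.pkl','wb'))
for t in np.arange(.2,.8,.1): print(round(t,1),[pix(g,jig(x,.115+.12*np.cos(t),.022+.12*np.sin(t))).round(1) for x in(-.045,.065)])
print('pile corners',[pix(g,jig(x,y,.054)).round(1) for x,y in((-.08,.02),(-.08,-.02),(.08,.02),(.08,-.02))])
cv2.imwrite('pics/c10.png',cv2.resize(g['pixels'][0:400,80:613,::-1],(800,600),interpolation=cv2.INTER_CUBIC))
E
```

```text
t 34.9 tcp [0.5569 0.2094 0.2844] tilt [ 0. -0.] yaw -1.5961 F [-0.4  0.   0.1] w 0.0857 j [-0.8   0.33  0.43  1.73 -0.15  1.12 -0.35]
0.2 [array([227.1, -46.1]), array([359.8, -43.8])]
0.3 [array([224.1, -48.4]), array([361.2, -45.9])]
0.4 [array([221. , -48.8]), array([362.7, -46.3])]
0.5 [array([217.9, -47.3]), array([364.1, -44.7])]
0.6 [array([214.9, -43.6]), array([365.3, -41. ])]
0.7 [array([212.1, -37.7]), array([366.5, -35. ])]
0.8 [array([209.4, -29.5]), array([367.6, -26.8])]
pile corners [array([199. , 207.7]), array([201.7, 247.7]), array([366.1, 210.2]), array([364.1, 250.1])]
```

View pics/c10.png

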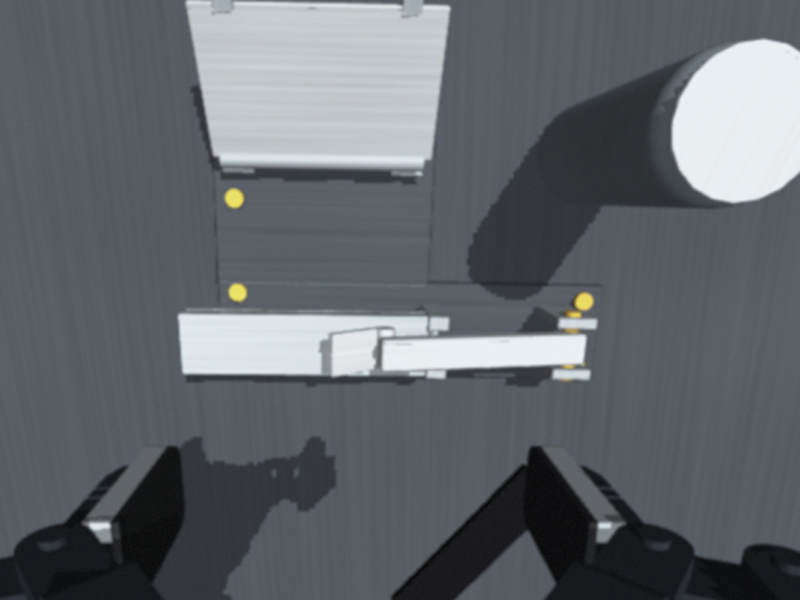

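Top bar's corners match prediction within ~1 mm (crop (180,314),(183,374)), front end at the posts; arm lies on the pile. Guard folded flat. Now raise it from outside.

>>> carry_out --offset '[[0.1, -0.02, 0], [0.2, -0.04, 0], [0.3, -0.05, 0], [0.4, -0.05, 0], [0.48, -0.05, 0.05], [0.48, -0.05, 0.1], [0.48, -0.05, 0.15], [0.48, -0.05, 0.2]]' --turn '[[0, 0, 0], [0, 0, 0], [0, 0, 0], [0, 0, 0], [0, 0, 0], [0, 0, 0], [0, 0, 0], [0, 0, 0]]' --hand 1

```text
clock: 35.75
tcp_pos: [0.5388, 0.4504, 0.1831]
orientation: [2.25, 2.192, -0.0]
contact_force: [0.8, -0.6, 0.6]
grip_width: 0.0001
```

```bash
python3 - <<'E'
from h import *
st();print(off((.53,.45,.084)).round(3))
b=grab('side','sd11.png')['pixels'][130:230,240:400,::-1];a=grab('scene','s11.png')['pixels'][270:400,360:540,::-1]
cv2.imwrite('pics/c11.png',np.hstack([cv2.resize(a,(400,300)),cv2.resize(b,(400,300))]))
E
```

```text
t 35.75 tcp [0.5388 0.4504 0.1831] tilt [-0. -0.] yaw -1.5969 F [ 0.8 -0.6  0.6] w 0.0001 j [-1.01  0.6   0.34  1.56 -0.22  1.03 -0.64]
[-0.001 -0.018  0.198]
```

View pics/c11.png

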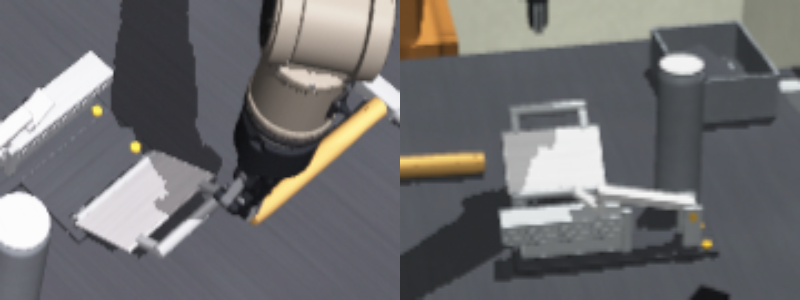

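```bash
python3 - <<'E'
from h import *
import pickle
g=pickle.load(open('s1.pkl','rb'))
print('hammer end',onplane(g,475,365,.015), 'tip px',pix(g,(.539,.45,.06)),pix(g,(.539,.45,.01)))
for t in(.4,.5,.6,.7):print(t,[(pix(g,jig(x,.115+.12*np.cos(t),.022+.12*np.sin(t)))-[360,270])/[.45,.433] for x in(-.045,.065)])
E
```

```text
hammer end [0.45263506 0.43660351 0.015     ] tip px [461.22764901 381.67181484] [457.33020233 390.94689532]
0.4 [array([228.92505544, 200.58493751]), array([161.4579202 , 262.13808519])]
0.5 [array([227.19508539, 192.23602123]), array([159.40110381, 253.76263903])]
0.6 [array([224.61634796, 183.41804436]), array([156.51113195, 244.86090891])]
0.7 [array([221.2116895 , 174.23273579]), array([152.81468364, 235.53551371])]
```

>>> carry_out --offset '[[0, 0, 0.08], [0, 0, 0.16], [0, 0, 0.198], [0, 0, 0.198]]' --turn '[[0, 0, 0], [0, 0, 0], [0, 0, 0], [0, 0, 0]]'

```text
clock: 36.25
tcp_pos: [0.5376, 0.4492, 0.0833]
orientation: [-2.252, -2.19, 0.007]
contact_force: [0.4, -0.1, 0.1]
grip_width: -0.0001
```

>>> carry_out --offset '[[-0.03, 0, 0], [-0.06, 0, -0.005], [-0.075, 0, -0.025], [-0.096, 0, -0.052], [-0.114, 0, -0.07], [-0.134, 0, -0.082], [-0.154, 0, -0.094], [-0.176, 0, -0.104]]' --turn '[[0, 0, 0], [0, 0, 0], [0, 0, 0], [0, 0, 0], [0, 0, 0], [0, 0, 0], [0, 0, 0], [0, 0, 0]]'

```text
clock: 37.05
tcp_pos: [0.537, 0.3644, 0.1406]
orientation: [-2.251, -2.189, -0.011]
contact_force: [0.0, 6.6, 5.2]
grip_width: 0.0002
```

```bash
python3 - <<'E'
from h import *
st();print(off((r.get_obs()['tcp_pos'][0],.3185,.144)).round(4))
E
```

```text
t 37.05 tcp [0.537  0.3644 0.1406] tilt [0.004 0.006] yaw -1.5987 F [0.  6.6 5.2] w 0.0002 j [-0.93  0.56  0.33  1.73 -0.23  0.88 -0.53]
[-0.0918  0.0026 -0.0073]
```

>>> carry_out --offset '[[-0.015, 0, -0.005], [-0.03, 0, -0.01], [-0.045, 0, -0.014], [-0.06, 0, -0.017], [-0.07, 0, -0.018], [-0.08, 0, -0.018], [-0.088, 0, -0.018], [-0.088, 0, -0.018]]' --turn '[[0, 0, 0], [0, 0, 0], [0, 0, 0], [0, 0, 0], [0, 0, 0], [0, 0, 0], [0, 0, 0], [0, 0, 0]]'

```text
clock: 37.85
tcp_pos: [0.5347, 0.3167, 0.146]
orientation: [2.254, 2.187, -0.003]
contact_force: [0.2, 0.5, 0.5]
grip_width: 0.0002
```

```bash
python3 - <<'E'
from h import *
import pickle
st();print(off((r.get_obs()['tcp_pos'][0],.3185,.144)).round(4))
g=grab('side','sd12.png');b=g['pixels'][130:230,240:400,::-1];gs=grab('scene','s12.png');a=gs['pixels'][270:400,360:540,::-1]
cv2.imwrite('pics/c12.png',np.hstack([cv2.resize(a,(400,300)),cv2.resize(b,(400,300))]))
for t in(1.4,1.5,1.571,1.65):print(t,[((pix(gs,jig(x,.115+.12*np.cos(t),.022+.12*np.sin(t)))-[360,270])/[.45,.4333]).round() for x in(-.045,.065)],[((pix(g,jig(x,.115+.12*np.cos(t),.022+.12*np.sin(t)))-[240,130])/[.4,.3333]).round() for x in(-.045,.065)])
E
```

```text
t 37.85 tcp [0.5347 0.3167 0.146 ] tilt [-0.001 -0.002] yaw -1.601 F [0.2 0.5 0.5] w 0.0002 j [-0.88  0.51  0.34  1.79 -0.21  0.87 -0.48]
[ 0.0036 -0.0001  0.0039]
1.4 [array([179., 109.]), array([109., 168.])] [array([112.,  92.]), array([191.,  86.])]
1.5 [array([171., 101.]), array([101., 160.])] [array([113.,  95.]), array([192.,  89.])]
1.571 [array([165.,  96.]), array([ 95., 154.])] [array([113.,  98.]), array([193.,  92.])]
1.65 [array([159.,  90.]), array([ 89., 148.])] [array([114., 101.]), array([194.,  95.])]
```

View pics/c12.png

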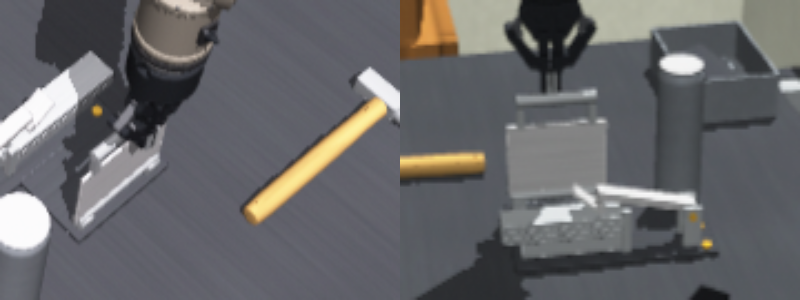

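>>> carry_out --offset '[[0.04, 0, 0], [0.08, 0, -0.05], [0.08, 0, -0.15], [0.08, 0, -0.25], [0.08, 0, -0.35], [0, 0, -0.38], [-0.1, 0, -0.38], [-0.2, 0, -0.38]]' --turn '[[0, 0, 0], [0, 0, 0], [0, 0, 0], [0, 0, 0], [0, 0, 0], [0, 0, 0], [0, 0, 0], [0, 0, 0]]'

```text
clock: 38.75
tcp_pos: [0.5319, 0.2182, 0.3369]
orientation: [2.251, 2.191, 0.001]
contact_force: [0.7, -0.5, -0.2]
grip_width: -0.0004
```

>>> carry_out --offset '[[0, 0, 0], [0, 0, 0], [0, 0, 0], [0, 0, 0]]' --turn '[[0, 0, 0], [0, 0, 0], [0, 0, 0], [0, 0, 0]]' --hand 0

```text
clock: 39.15
tcp_pos: [0.5317, 0.2204, 0.336]
orientation: [-2.25, -2.192, 0.001]
contact_force: [-0.1, 0.5, 0.6]
grip_width: 0.0579
```

```bash
python3 - <<'E'
from h import *
import pickle
st();g=grab('wrist','w13.png');pickle.dump(g,open('w13.pkl','wb'))
c=lambda p:((p-[80,0])*1.5).round(1)
for t in(1.4,1.5,1.571,1.65,1.7):print(t,[c(pix(g,jig(x,.115+.12*np.cos(t),.022+.12*np.sin(t)))) for x in(-.045,.065)])
print('pile',[c(pix(g,jig(x,y,.054))) for x,y in((-.08,.02),(-.08,-.02),(.08,.02),(.08,-.02))])
cv2.imwrite('pics/c13.png',cv2.resize(g['pixels'][0:400,80:613,::-1],(800,600),interpolation=cv2.INTER_CUBIC))
for n in('wheel_knob','wheel_pointer','pin_tall','head'):
  for cam in('scene','side'):
    g=grab(cam)
    for d in look_for(n,cam)[:2]: print(n,cam,round(d['score'],2),w(g,d['xyz']).round(4))
E
```

```text
t 39.15 tcp [0.5317 0.2204 0.336 ] tilt [-0.001 -0.   ] yaw -1.597 F [-0.1  0.5  0.6] w 0.0579 j [-0.85  0.25  0.43  1.71 -0.11  1.21 -0.42]
1.4 [array([260.5, 129.9]), array([467.8, 133. ])]
1.5 [array([260.8, 153.5]), array([466.8, 156.5])]
1.571 [array([261.1, 170.2]), array([465.8, 173.2])]
1.65 [array([261.8, 188.6]), array([464.5, 191.6])]
1.7 [array([262.2, 200. ]), array([463.6, 202.9])]
pile [array([235.7, 311.9]), array([237.8, 364.5]), array([454.9, 314.9]), array([451.6, 367.4])]
wheel_knob scene 0.92 [ 0.6725 -0.2016  0.0397]
wheel_knob side 0.49 [0.5402 0.2901 0.0751]
wheel_pointer scene 0.66 [0.5459 0.3034 0.085 ]
wheel_pointer scene 0.61 [ 0.6694 -0.2023  0.042 ]
wheel_pointer side 0.67 [ 0.6564 -0.241   0.0367]
pin_tall scene 0.52 [ 0.7038 -0.2778  0.0586]
pin_tall side 0.62 [ 0.7021 -0.2888  0.0578]
head scene 0.85 [ 0.6828 -0.1938  0.0205]
head side 0.91 [ 0.6477 -0.2498  0.0189]
head side 0.29 [0.5224 0.1586 0.0357]
```

View pics/c13.png

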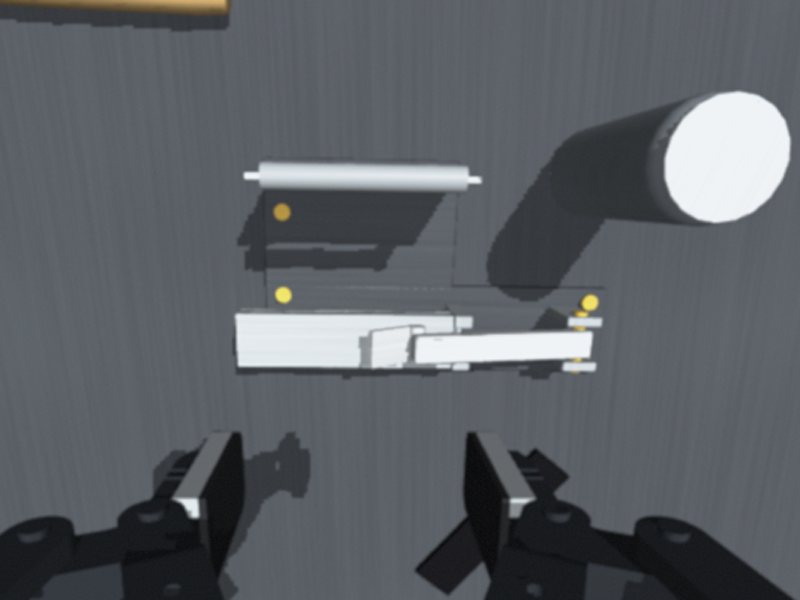

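Guard stands upright (bar at crop row ~176, i.e. ~1.58 rad); pile square, front ends at posts. Now over the wheel.

>>> carry_out --offset '[[-0.1, 0.02, 0], [-0.2, 0.06, 0], [-0.3, 0.1, 0], [-0.4, 0.15, 0.02], [-0.5, 0.2, 0.04], [-0.58, 0.25, 0.06], [-0.65, 0.3, 0.07], [-0.7, 0.32, 0.07]]' --turn '[[0, 0, 0], [0, 0, 0], [0, 0, 0], [0, 0, 0], [0, 0, 0], [0, 0, 0], [0, 0, 0], [0, 0, 0]]' --hand 0

```text
clock: 40.8
tcp_pos: [0.6825, -0.1384, 0.3001]
orientation: [-2.254, -2.188, 0.002]
contact_force: [-0.0, 0.5, 0.4]
grip_width: 0.0855
```

>>> carry_out --offset '[[0, 0, 0], [0, 0, 0], [0, 0, 0]]' --turn '[[0, 0, 0], [0, 0, 0], [0, 0, 0]]'

```text
clock: 41.1
tcp_pos: [0.6818, -0.1348, 0.3013]
orientation: [-2.251, -2.19, -0.001]
contact_force: [0.3, 0.5, -0.7]
grip_width: 0.0857
```

```bash
python3 - <<'E'
from h import *
import pickle
st();g=grab('wrist','w14.png');pickle.dump(g,open('w14.pkl','wb'))
for n in('wheel_knob','wheel_pointer','pin_tall','pin_short1','head','pawl'):
    for d in look_for(n,'wrist')[:3]:
        X=w(g,d['xyz']);print(n,round(d['score'],2),X.round(4),pix(g,X).round())
p=pix(g,(.69,-.22,.03)).round().astype(int);print(p)
x0=int(np.clip(p[0]-160,0,320));y0=int(np.clip(p[1]-120,0,240));print(x0,y0)
cv2.imwrite('pics/c14.png',cv2.resize(g['pixels'][y0:y0+240,x0:x0+320,::-1],(800,600),interpolation=cv2.INTER_CUBIC))
E
```

```text
t 41.1 tcp [ 0.6818 -0.1348  0.3013] tilt [-0.     0.001] yaw -1.5985 F [ 0.3  0.5 -0.7] w 0.0857 j [-0.26  0.51  0.56  1.46 -0.28  1.24  0.3 ]
wheel_knob 0.75 [ 0.6602 -0.2072  0.0378] [298. 265.]
pin_tall 0.69 [ 0.7007 -0.2825  0.0674] [338. 340.]
pin_short1 0.56 [ 0.7415 -0.214   0.0343] [372. 268.]
head 0.61 [ 0.6672 -0.1967  0.0187] [305. 251.]
head 0.4 [ 0.6641 -0.2054  0.0418] [302. 265.]
pawl 0.82 [ 0.6053 -0.183   0.0388] [246. 246.]
[326 273]
166 153
```

View pics/c14.png

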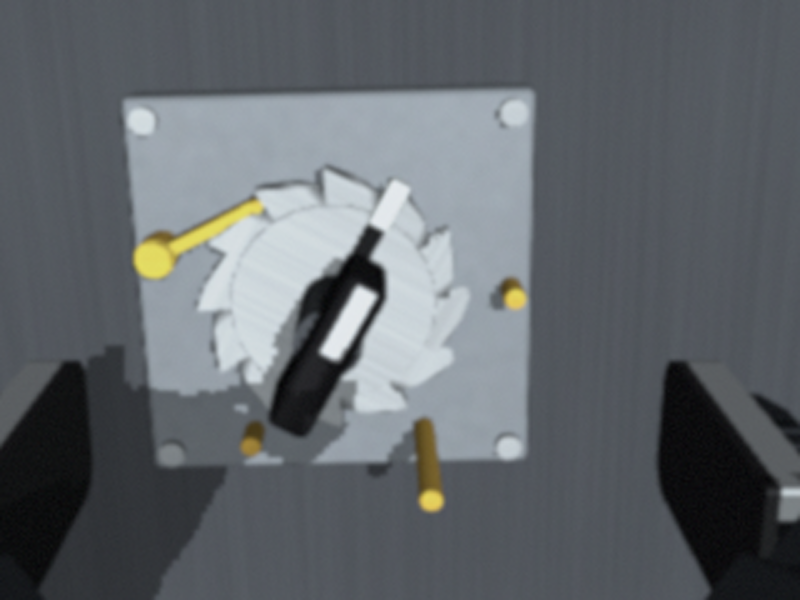

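```bash
cat > wh.py <<'E'
from h import *
import pickle
np.set_printoptions(precision=4,suppress=True)
g=pickle.load(open('w14.pkl','rb'))
P=lambda u,v,z:onplane(g,u/2.5+166,v/2.5+153,z)[:2]
q=[P(126,97,.02),P(533,90,.02),P(526,460,.02),P(157,466,.02)]
print(q,[np.linalg.norm(q[i]-q[i-1]).round(4) for i in range(4)]);c=np.mean(q,0);print('centre',c)
b=[P(142,121,.022),P(514,113,.022),P(508,447,.022),P(172,455,.022)];print('bolts centre',np.mean(b,0))
for n,p in dict(tall_top=(431,500,.085),tall_foot=(425,425,.02),s1_top=(515,299,.038),s2_top=(250,446,.038),ptip=(400,184,.039),ptail=(372,232,.039),knobtopA=(371,270,.099),knobtopB=(290,430,.099),knobm=(332,348,.099)).items():
    X=P(*p);d=X-c;print(n,X,'r %.4f ang %.1f'%(np.linalg.norm(d),np.degrees(np.arctan2(d[1],d[0]))))
E
python3 wh.py
```

```text
[array([ 0.5741, -0.1273]), array([ 0.7498, -0.129 ]), array([ 0.7495, -0.3073]), array([ 0.5719, -0.3057])] [np.float64(0.1785), np.float64(0.1757), np.float64(0.1783), np.float64(0.1776)]
centre [ 0.6613 -0.2173]
bolts centre [ 0.6606 -0.2185]
tall_top [ 0.7003 -0.2867] r 0.0796 ang -60.7
tall_foot [ 0.7012 -0.2874] r 0.0806 ang -60.4
s1_top [ 0.7405 -0.2179] r 0.0792 ang -0.4
s2_top [ 0.6202 -0.2862] r 0.0802 ang -120.8
ptip [ 0.6912 -0.1645] r 0.0607 ang 60.5
ptail [ 0.6788 -0.1853] r 0.0365 ang 61.3
knobtopA [ 0.6787 -0.1819] r 0.0395 ang 63.9
knobtopB [ 0.6457 -0.2459] r 0.0326 ang -118.6
knobm [ 0.6632 -0.2123] r 0.0053 ang 69.3
```

Wheel view: pointer tip at crop (400,184), i.e. +60°; tall pin foot (425,425), at −60.5°; short pins at 0° and −121°. So four teeth clockwise.

```bash
python3 - <<'E'
from h import *
go((.661,-.2177,.16),-2.087);go((.661,-.2177,.085),-2.087)
E
```

```text
offset [-0.1656 -0.0369  0.2833] turn z 0.3254
offset [-0.1656 -0.037   0.4333] turn z 0.3254
```

>>> carry_out --offset '[[-0.08, -0.02, 0.08], [-0.1656, -0.037, 0.16], [-0.1656, -0.037, 0.22], [-0.1656, -0.037, 0.28], [-0.1656, -0.037, 0.28], [-0.1656, -0.037, 0.28]]' --turn '[[0, 0, 0.08], [0, 0, 0.16], [0, 0, 0.24], [0, 0, 0.3254], [0, 0, 0.3254], [0, 0, 0.3254]]'

```text
clock: 42.05
tcp_pos: [0.6613, -0.2179, 0.1619]
orientation: [2.712, 1.585, -0.0]
contact_force: [0.4, 0.0, 1.3]
grip_width: 0.0857
```

```bash
python3 - <<'E'
from h import *
st();go((.661,-.2177,.085),-2.087)
E
```

```text
t 42.05 tcp [ 0.6613 -0.2179  0.1619] tilt [-0. -0.] yaw -2.0838 F [0.4 0.  1.3] w 0.0857 j [-0.18  0.67  0.62  1.6  -0.43  1.01  0.06]
offset [ 0.0002 -0.0007  0.1538] turn z 0.0021
```

>>> carry_out --offset '[[0, 0, 0.05], [0, 0, 0.1], [0, 0, 0.14], [0, 0, 0.152], [0, 0, 0.152]]' --turn '[[0, 0, 0], [0, 0, 0], [0, 0, 0], [0, 0, 0], [0, 0, 0]]'

```text
clock: 42.55
tcp_pos: [0.6618, -0.2182, 0.0867]
orientation: [2.713, 1.582, 0.002]
contact_force: [-0.6, 0.2, -0.4]
grip_width: 0.0855
```

>>> carry_out --offset '[[0, 0, 0], [0, 0, 0], [0, 0, 0], [0, 0, 0], [0, 0, 0], [0, 0, 0], [0, 0, 0], [0, 0, 0]]' --turn '[[0, 0, 0], [0, 0, 0], [0, 0, 0], [0, 0, 0], [0, 0, 0], [0, 0, 0], [0, 0, 0], [0, 0, 0]]' --hand 1 --force 40

```text
clock: 43.35
tcp_pos: [0.6603, -0.2182, 0.0863]
orientation: [-2.714, -1.579, 0.0]
contact_force: [-3.3, 2.0, 6.7]
grip_width: 0.026
```

>>> carry_out --offset '[[0, 0, 0], [0, 0, 0], [0, 0, 0], [0, 0, 0], [0, 0, 0], [0, 0, 0], [0, 0, 0], [0, 0, 0]]' --turn '[[0, 0, 0.06], [0, 0, 0.12], [0, 0, 0.18], [0, 0, 0.24], [0, 0, 0.3], [0, 0, 0.36], [0, 0, 0.42], [0, 0, 0.48]]'

```text
clock: 44.15
tcp_pos: [0.6596, -0.2173, 0.0863]
orientation: [-3.095, -0.516, 0.003]
contact_force: [-7.7, 5.5, 9.6]
grip_width: 0.0261
```

```bash
python3 - <<'E'
from h import *
st();print(r.get_obs()['moment'])
E
```

```text
t 44.15 tcp [ 0.6596 -0.2173  0.0863] tilt [-0.003  0.003] yaw -2.811 F [-7.7  5.5  9.6] w 0.0261 j [-0.25  0.81  0.75  1.65 -0.65  0.95 -0.5 ]
[1.08801531 1.57770243 0.15857341]
```

```bash
cat >> h.py <<'E'
C=np.array([.661,-.2178])
def polar(g,z=.04,rs=(.042,.046,.05,.054,.058,.062)):
    for rr in rs:
        s=''
        for a in range(-180,180,6):
            u,v=pix(g,(C[0]+rr*np.cos(np.radians(a)),C[1]+rr*np.sin(np.radians(a)),z)).round().astype(int)
            s+='%4d'%(g['pixels'][v,u].mean()) if 0<=u<640 and 0<=v<480 else '   x'
        print(round(rr*1000),s)
E
python3 - <<'E'
from h import *
import pickle
print('   '+''.join('%4d'%a for a in range(-180,180,6)))
polar(pickle.load(open('w14.pkl','rb')))
g=grab('wrist','w15.png');polar(g)
for n in('wrist','scene','side'):
  g=grab(n,'%s15.png'%n)
  for q in('wheel_pointer','wheel_knob'):
    for d in look_for(q,n)[:2]:print(n,q,round(d['score'],2),w(g,d['xyz']).round(3))
E
```

```text
-180-174-168-162-156-150-144-138-132-126-120-114-108-102 -96 -90 -84 -78 -72 -66 -60 -54 -48 -42 -36 -30 -24 -18 -12  -6   0   6  12  18  24  30  36  42  48  54  60  66  72  78  84  90  96 102 108 114 120 126 132 138 144 150 156 162 168 174
42  214 214 216 217 216 217 218 202 129  38  27  40  28  22  37 129 126 160 209 202 207 209 204 207 206 214 205 210 207 207 212 206 209 210 206 206 205 209 212 212 225 208 212 211 208 209 211 211 216 213 217 216 217 215 214 217 212 215 217 216
46  192 204 208 212 208 195 208 199 129  69  19  31  24  22  99 119 116 213 210 206 206 167 207 209 211 212 198 198 196 202 199 162 203 200 210 208 162 192 202 199 230 180 193 189 203 202 191 198 199 198 194 205 189 195 198 211 210 208 201 206
50  184 190 214 215 212 175 179 214 133 116  17  27  24  22 127 126 123 205 213 209 207 143 203 213 214 214 203 202 203 199 198 151 205 210 208 206 124 203 205 206 231 177 208 207 206 205 151 213 209 211 212 176 216 220 221 220 221 221 220 217
54  210 129 194 200 212 191 142 148 126 126  15  26  23  28 126 130 160 162 187 196 206 153 162 175 198 211 204 156 180 202 203
[... 1644 characters left out ...]
 126 125 125 150 125 126 126 127 137 132 127 127 128 132 127 130 131 133 191 173 134 134 133 163 136 133 135 131 163 130 131 131 126 168 127 122 142 146 171  29  14  18  14  11  24
62  114  57  15  15  17  43  74  12  19  13  14  21  75  78  75  96 125 128 125 125 126 126 126 124 127 126 129 127 127 128 129 130 135 171 143 133 135 134 133 133 134 134 133 133 133 130 131 130 126 129 127 126 131 142 141  14   9  11  17  11
wrist wheel_pointer 0.76 [ 0.676 -0.213  0.04 ]
wrist wheel_knob 0.84 [ 0.674 -0.211  0.04 ]
scene wheel_pointer 0.57 [ 0.674 -0.196  0.039]
scene wheel_knob 0.8 [ 0.678 -0.198  0.035]
side wheel_pointer 0.64 [ 0.652 -0.241  0.04 ]
side wheel_knob 0.87 [ 0.647 -0.235  0.034]
```

Pointer measured at ~20° (moved 40°, no slip). Continue.

>>> carry_out --offset '[[0, 0, 0], [0, 0, 0], [0, 0, 0], [0, 0, 0], [0, 0, 0], [0, 0, 0], [0, 0, 0], [0, 0, 0]]' --turn '[[0, 0, 0.06], [0, 0, 0.12], [0, 0, 0.18], [0, 0, 0.24], [0, 0, 0.3], [0, 0, 0.36], [0, 0, 0.42], [0, 0, 0.48]]'

```text
clock: 45.45
tcp_pos: [0.6596, -0.216, 0.0863]
orientation: [-3.078, 0.605, 0.007]
contact_force: [-8.4, 8.5, 11.9]
grip_width: 0.0262
```

>>> carry_out --offset '[[0, 0, 0], [0, 0, 0], [0, 0, 0], [0, 0, 0], [0, 0, 0], [0, 0, 0], [0, 0, 0], [0, 0, 0]]' --turn '[[0, 0, 0.06], [0, 0, 0.12], [0, 0, 0.18], [0, 0, 0.24], [0, 0, 0.3], [0, 0, 0.36], [0, 0, 0.4], [0, 0, 0.4]]'

```text
clock: 46.25
tcp_pos: [0.6603, -0.2152, 0.0863]
orientation: [-2.762, 1.486, 0.008]
contact_force: [-7.7, 10.5, 13.3]
grip_width: 0.0262
```

```bash
python3 - <<'E'
from h import *
st();g=grab('wrist','w16.png');polar(g,rs=(.046,.052,.058))
E
```

```text
t 46.25 tcp [ 0.6603 -0.2152  0.0863] tilt [-0.002  0.007] yaw 2.1543 F [-7.7 10.5 13.3] w 0.0262 j [-0.39  0.96  1.03  1.66 -0.92  1.09 -1.62]
46   17 157 182 181 187 177 109 110 109 115 116 101 118 114 118 121  95 121 188 113 216 204 187 187 187 192 153 191 192 192 195 152 194 194 195 198 198 197 193 188 190  81  16  17  13  15  12 170  34  16  18  14  17  14 185  10  18  12  15  15
52  183  86 182 193 193 193 116 113 115 113 113 109 117 118 115 118  89 185 183 183 215 196 185 196 190 190 131 185 196 192 195 151 175 202 203 201 151 156 195 196 197 151  15  26  14  15  23  41 187  26  28  29  27 147 179  28  17  14  20  12
58  176 141 140 141 138 183  87  87  88  88 118 106  89  89  89 190  99  87  89  88 216 165 119 125  89 152 148 146 147 149 155 153 150 150 150 165 153 152 151 150 160 151  16  13  13  15  14  12 147  28  27  29  24 160  92  12  14  14  17  13
```

>>> carry_out --offset '[[0, 0, 0], [0, 0, 0], [0, 0, 0], [0, 0, 0], [0, 0, 0]]' --turn '[[0, 0, 0.03], [0, 0, 0.06], [0, 0, 0.09], [0, 0, 0.1], [0, 0, 0.1]]'

```text
clock: 46.8
tcp_pos: [0.6608, -0.2157, 0.0863]
orientation: [-2.646, 1.687, 0.006]
contact_force: [-4.8, 8.7, 9.8]
grip_width: 0.0263
```

```bash
cat >> h.py <<'E'
def ptr(g,z=.039,rs=(.048,.052,.056)):
    A=np.arange(-85,-35,1.);out=[]
    for a in A:
        v=[]
        for rr in rs:
            u,t=pix(g,(C[0]+rr*np.cos(np.radians(a)),C[1]+rr*np.sin(np.radians(a)),z))
            v.append(cv2.getRectSubPix(g['pixels'],(1,1),(float(u),float(t))).mean())
        out.append(np.mean(v))
    print(dict(zip(A.astype(int),np.round(out).astype(int))))
E
python3 - <<'E'
from h import *
st();ptr(grab('wrist','w17.png'))
E
```

```text
t 46.8 tcp [ 0.6608 -0.2157  0.0863] tilt [-0.001  0.005] yaw 2.0066 F [-4.8  8.7  9.8] w 0.0263 j [-0.4   0.98  1.06  1.66 -0.95  1.11 -1.75]
{np.int64(-85): np.int64(132), np.int64(-84): np.int64(138), np.int64(-83): np.int64(153), np.int64(-82): np.int64(156), np.int64(-81): np.int64(156), np.int64(-80): np.int64(156), np.int64(-79): np.int64(158), np.int64(-78): np.int64(156), np.int64(-77): np.int64(144), np.int64(-76): np.int64(124), np.int64(-75): np.int64(123), np.int64(-74): np.int64(173), np.int64(-73): np.int64(216), np.int64(-72): np.int64(218), np.int64(-71): np.int64(218), np.int64(-70): np.int64(218), np.int64(-69): np.int64(218), np.int64(-68): np.int64(218), np.int64(-67): np.int64(217), np.int64(-66): np.int64(218), np.int64(-65): np.int64(211), np.int64(-64): np.int64(144), np.int64(-63): np.int64(109), np.int64(-62): np.int64(117), np.int64(-61): np.int64(128), np.int64(-60): np.int64(141), np.int64(-59): np.int64(150), np.int64(-58): np.int64(158), np.int64(-57): np.int64(160), np.int64(-56): np.int64(160), np.int64(-55): np.int64(160), np.int64(-54): np.int64(161), np.int64(-53): np.int64(160), np.int64(-52): np.int64(160), np.int64(-51): np.int64(158), np.int64(-50): np.int64(156), np.int64(-49): np.int64(155), np.int64(-48): np.int64(156), np.int64(-47): np.int64(163), np.int64(-46): np.int64(172), np.int64(-45): np.int64(182), np.int64(-44): np.int64(191), np.int64(-43): np.int64(194), np.int64(-42): np.int64(195), np.int64(-41): np.int64(195), np.int64(-40): np.int64(194), np.int64(-39): np.int64(195), np.int64(-38): np.int64(188), np.int64(-37): np.int64(138), np.int64(-36): np.int64(113)}
```

>>> carry_out --offset '[[0, 0, 0], [0, 0, 0], [0, 0, 0], [0, 0, 0], [0, 0, 0], [0, 0, -0.06], [0, 0, -0.15], [0, 0, -0.25]]' --turn '[[0, 0, 0], [0, 0, 0], [0, 0, 0], [0, 0, 0], [0, 0, 0], [0, 0, 0], [0, 0, 0], [0, 0, 0]]' --hand 0

```text
clock: 47.65
tcp_pos: [0.6601, -0.2182, 0.2106]
orientation: [2.647, -1.691, -0.004]
contact_force: [0.6, -0.9, -0.4]
grip_width: 0.0851
```

>>> carry_out --offset '[[0, 0, -0.1], [0, 0, -0.2], [0, 0, -0.2], [0, 0, -0.2]]' --turn '[[0, 0, 0], [0, 0, 0], [0, 0, 0], [0, 0, 0]]'

```text
clock: 48.05
tcp_pos: [0.661, -0.219, 0.3116]
orientation: [-2.647, 1.69, -0.003]
contact_force: [0.9, 1.0, -0.1]
grip_width: 0.0856
```

```bash
python3 - <<'E'
from h import *
import pickle
st();g=grab('wrist','w18.png');pickle.dump(g,open('w18.pkl','wb'));ptr(g)
s=grab('scene','s18.png')['pixels'];d=grab('side','d18.png')['pixels']
p=pix(g,(*C,.03));print(p)
a=g['pixels'][max(0,int(p[1])-130):int(p[1])+130,max(0,int(p[0])-170):int(p[0])+170,::-1]
im=np.vstack([cv2.resize(a,(400,300)),cv2.resize(s[270:400,330:503,::-1],(400,300))])
im2=np.vstack([cv2.resize(d[150:270,240:400,::-1],(400,300)),cv2.resize(d[220:340,300:460,::-1],(400,300))])
cv2.imwrite('pics/c18.png',np.hstack([im,im2]))
E
```

```text
t 48.05 tcp [ 0.661  -0.219   0.3116] tilt [ 0.002 -0.   ] yaw 2.0049 F [ 0.9  1.  -0.1] w 0.0856 j [-0.46  0.78  1.26  1.47 -0.75  1.42 -1.89]
{np.int64(-85): np.int64(105), np.int64(-84): np.int64(112), np.int64(-83): np.int64(124), np.int64(-82): np.int64(136), np.int64(-81): np.int64(149), np.int64(-80): np.int64(160), np.int64(-79): np.int64(167), np.int64(-78): np.int64(171), np.int64(-77): np.int64(173), np.int64(-76): np.int64(174), np.int64(-75): np.int64(175), np.int64(-74): np.int64(177), np.int64(-73): np.int64(177), np.int64(-72): np.int64(179), np.int64(-71): np.int64(181), np.int64(-70): np.int64(179), np.int64(-69): np.int64(172), np.int64(-68): np.int64(160), np.int64(-67): np.int64(144), np.int64(-66): np.int64(152), np.int64(-65): np.int64(191), np.int64(-64): np.int64(220), np.int64(-63): np.int64(231), np.int64(-62): np.int64(233), np.int64(-61): np.int64(233), np.int64(-60): np.int64(233), np.int64(-59): np.int64(233), np.int64(-58): np.int64(233), np.int64(-57): np.int64(229), np.int64(-56): np.int64(212), np.int64(-55): np.int64(175), np.int64(-54): np.int64(151), np.int64(-53): np.int64(149), np.int64(-52): np.int64(155), np.int64(-51): np.int64(162), np.int64(-50): np.int64(170), np.int64(-49): np.int64(176), np.int64(-48): np.int64(180), np.int64(-47): np.int64(181), np.int64(-46): np.int64(180), np.int64(-45): np.int64(178), np.int64(-44): np.int64(180), np.int64(-43): np.int64(182), np.int64(-42): np.int64(182), np.int64(-41): np.int64(183), np.int64(-40): np.int64(184), np.int64(-39): np.int64(186), np.int64(-38): np.int64(189), np.int64(-37): np.int64(193), np.int64(-36): np.int64(199)}
[314.309894   198.25972096]
```

View pics/c18.png

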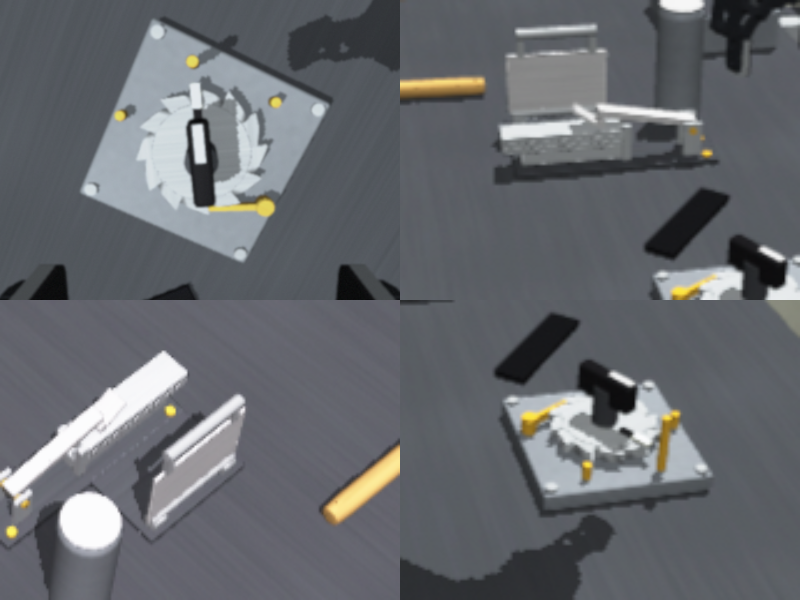

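The pointer settled at −60.3°, and the pin is at −60.5°. The pile looks square and the guard upright, so I'm handing in.

```bash
python3 -c "
from bench import r
print(r.hand_in())"
```

```text
the job is handed in; nothing more can be done
None
```

The job is done in the order asked and was handed in at about 48 s of the 210 s allowed.

- **Guard, first:** I folded it back to about 0.57 rad.
- **Bars:** Only three steel bars were present. I left the black and purple look-alikes alone. All three are piled on the rail, each pushed until it stopped against the end stops, and the sprung arm lies on top. The wrist view showed the top bar's corners within about 1 mm of where they should be.
- **Guard, second:** It was folded up to about 1.58–1.59 rad and was upright in the last pictures.
- **Wheel:** I turned it four teeth clockwise, about 9° past the fourth, then let go. The pointer settled back to −60.3°, against −60.5° for the tall pin, and the last picture shows the pawl lying in a tooth.

**What disagreed or went wrong:**
- The first grasp of the first bar was too shallow, so I opened the gripper and took it again lower.
- The gripper read 38 mm on the 40 mm bars and 26 mm on the 18 mm knob. I did not find out why the knob read so wide, but the knob did not slip.
- I confirmed the lower two bars only by contact at the stops and in the pictures, not by measuring them afterwards. After the guard was raised, I checked the pile only by eye.

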